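# Empty the spring-loaded tilting bin into a stacked tote

### The job

Stack the empty blue tote on the grey tote in front of the tilting bin, turned end for end so that it stands up on its lugs instead of nesting. Then tip the spring-loaded bin by its wooden handle until both tin parts have slid into the blue tote, and guide the bin back slowly until it is fully home, never letting it snap back. Leave the other things on the table where they are.

Things in the scene. Friction and masses are not known exactly. Their poses are not given: they have to be found in the camera images.
- tote_center (a point): Centre (half-way up) of the loose empty blue tote, 0.3 kg, an open tin tray 190 (its x) x 140 (its y) x 66 mm high; z up; the +x end has a yellow rim. Stepped: the top part (30 to 66 mm up) is 190 x 140 outside, 180 x 130 inside; the foot (0 to 30 mm) is 170 x 120 outside. It starts on the table at any yaw.
- tote_end (a point): Top of the blue tote's yellow end: 92.5 mm from its centre along its +x, at rim height.
- tote_grip (a point): Centre of the grip block in the middle of the blue tote's -y long wall, 71 mm from the tote's centre line and 11 mm below the rim (a twin is on the +y wall). There the wall is 12 mm thick with flat upright faces, 40 mm long, 22 mm high, flush with the rim. Axes as the tote's.
- tote_lug (a point): Underside of one of four steel lugs on the blue tote, 12 mm above its underside: at x = +65 and -40 mm on both long sides, 14 mm long, reaching 74 mm from the centre line. The rims have 22 mm slots at the same x. Turned alike, lugs pass the slots and totes nest, 36 mm apart in height; end for end (yellow ends opposite) lugs stand on the rim: 54 mm apart, the foot 12 mm inside the rim, 5 mm play all round.
- tote_low: The fixed grey tote, same shape and size, on the table in front of the bin, parts in it (below its rim). Origin: centre of its underside; x along its length to its yellow end, z up. Its -y long side faces the bin (about 17 mm to the bin's lip and stand); its +y side is free.
- stand: The bin's fixed grey stand, 200 x 240 mm, cheeks 160 mm high. Origin on the table straight below the pivot pins; its -x is the front, over which the bin pours into the tote; y along the pivot pins; z up. The grey tote's centre line lies 87 mm in front of the origin, its length along the stand's y.
- bin_pivot (a point): Middle of the pivot axis, 135 mm above the table, straight over the stand's origin; axes as the stand's (pivot along y). Bin at home: lip 50 mm above it, rear wall 158 mm behind it, rims 80 mm above it.
- bin_handle (a point): Middle of the bin's round wooden handle, 14 mm thick, 130 mm long, along the stand's y. Bin home: 175 mm behind (+x of the stand) and 115 mm above the pivot, 250 mm above the table, 35 mm clear of the metal: take it from above, fingers closing along the stand's x. It swings up and forward round the pivot at 209 mm radius, highest 344 mm; the bar can turn in the grip.
- bin (a joint): Tilt of the red bin (180 mm wide): 0 home on its stop, 1.45 rad fully tipped, its lip then 50 mm in front of the pivot, 20 mm over the stacked tote's rim. Springs and weight pull it home with 4 to 8 N at the handle; let go, it snaps shut. Parts slide out by 1.4 rad at the latest. Closing faster than 1 rad/s (0.2 m/s at the handle) while over 0.05 rad open counts as snapping.
- rim_center (a point): Centre of the yellow tin drum rim (ring 74 mm across, 28 mm high, 80 g), flat in the bin at the start.
- tub_center (a point): Centre of the green and white tin tub (62 x 62 x 34 mm, open top, 100 g), upright in the bin at the start, beside the rim (either side).
- ferris: Bystander: tin ferris wheel base, red plate 100 x 70 mm with two yellow A-frames 180 mm high; origin: centre of its underside.
- drill: Bystander: hand drill lying along its x, 290 mm long (from -130 to +160 mm), up to 64 mm high at its crank, 70 mm wide; origin: under its gear wheel.
- cork_block: Bystander: cork sanding block 110 x 60 x 35 mm; origin: centre of its underside.
- big_rim: Bystander: large red drum rim, ring 110 mm across, 45 mm high; origin: centre of its underside.
Things that resemble listed ones, but are neither listed nor needed, are in the scene too. What is shaped like the part that bears tote_center but turquoise is not meant. Leave any black look-alike of the part that bears rim_center alone.

How it is judged (in metres and radians):
On the way, in this order (a step that is already met when the one before it is completed fails the run):
1. the blue tote stands on the grey tote on its lugs, yellow ends opposite (z of tote_center in the frame of tote_low between 0.083 and 0.092 m and x of tote_center in the frame of tote_low between -0.009 and 0.009 m and y of tote_center in the frame of tote_low between -0.009 and 0.009 m and x of tote_end in the frame of tote_low below -0.08 m and angle between tote_center's own z axis and vertical below 0.06 rad), for 0.3 s.
2. the bin is tipped and both tin parts are in the blue tote (z of rim_center in the frame of tote_center between -0.033 and 0.03 m and x of rim_center in the frame of tote_center between -0.09 and 0.09 m and y of rim_center in the frame of tote_center between -0.065 and 0.065 m and z of tub_center in the frame of tote_center between -0.033 and 0.03 m and x of tub_center in the frame of tote_center between -0.09 and 0.09 m and y of tub_center in the frame of tote_center between -0.065 and 0.065 m and value of joint bin above 0.6 rad), for 0.2 s.
At the end, for the whole second after the job is handed in: The blue tote stands stacked on the grey one (54 mm up within 4 mm, centred within 9 mm each way, yellow ends opposite, tilted less than 0.06 rad), the drum rim and the tub have their centres within its walls and below its rim, the bin is home (under 0.04 rad), and all is at rest (all of step 1 and z of rim_center in the frame of tote_center between -0.033 and 0.03 m and x of rim_center in the frame of tote_center between -0.09 and 0.09 m and y of rim_center in the frame of tote_center between -0.065 and 0.065 m and z of tub_center in the frame of tote_center between -0.033 and 0.03 m and x of tub_center in the frame of tote_center between -0.09 and 0.09 m and y of tub_center in the frame of tote_center between -0.065 and 0.065 m and linear speed of each of tote, rim, tub below 0.03 m/s and value of joint bin below 0.04 rad); the robot touches nothing.
It fails at once if the bin snaps back: closing faster than 1 rad/s while more than 0.05 rad open (velocity of joint bin below -1 rad/s and value of joint bin above 0.05 rad).
It fails at once if the ferris wheel base is moved by more than 20 mm (distance of ferris from where it was at the start of the episode above 0.02 m).
It fails at once if the hand drill is moved by more than 20 mm (distance of drill from where it was at the start of the episode above 0.02 m).
It fails at once if the cork block is moved by more than 20 mm (distance of cork_block from where it was at the start of the episode above 0.02 m).
It fails at once if the large red drum rim is moved by more than 20 mm (distance of big_rim from where it was at the start of the episode above 0.02 m).
It also fails if it takes over 72 s, if anything falls off the work surface, if the arm or the gripper's body presses on something with over 40 N, if the wrist force passes 120 N, or if a joint passes its speed limit or range.

### The arm

A 7-joint arm with a two-finger parallel gripper is mounted at the origin on the work surface. World frame = base frame: x ahead of the robot, y to its left, z up, the work surface at z = 0. Lengths are in mm, angles in rad, forces in N, time in s.
With the tool pointing down it reaches from about 375 to 925 mm from the base axis. Payload 3.1 kg.
Tool frame: the origin (TCP) lies midway between the tips of the shut fingers; the grasp point (between the pads) lies 19 mm behind it; z points along the fingers, y is the direction in which the jaws open and shut (so a half turn about z gives the same grasp; the last joint's range is limited). The gripper opens to 85 mm and grips with 20 to 120 N. Pads are 22 mm wide; open, the fingers measure 114 mm over their backs; the gripper's body (76 mm by 85 mm) begins 54 mm behind the grasp point. The pads swing forward as they close: fully open they stand 13 mm farther back than shut.
Start: joints at [1.061, 0.383, 0.044, 1.598, -0.018, 1.161, -0.05], TCP at [260.188, -595.655, 231.269] pointing down, gripper open.
Joint ranges: [-2.61, 2.61], [-0.41, 2.15], [-1.48, 1.57], [0, 2.5], [-1.57, 4.71], [0.05, 1.97], [-2.85, 2.85]. Speed limits (rad/s): [2.79, 2.79, 3.14, 3.14, 3.14, 3.14, 3.14].

### API

Orientations are given as a rotation vector (axis times angle).
In Python, from station import observe, capture, camera_params, sign_off gives the robot as it stands.
- The arm moves only by the shell command python3 -m crank 'ROWS'. ROWS is JSON, a list of rows, each a list of 3 entries, a list of its own where there are three numbers: the turn, a rotation vector about the tool's x, y, z in rad, then the shift along the tool's x, y, z in cm, then the closure, from -1 (fully open) to 1 (shut). A call has 1 to 5 rows; each row shifts and turns the commanded pose from where the row before left it, along the tool's axes as they then stand; what a row does not reach is not made up. A row lasts 1/8 s, in which the tool goes at most 62.5 mm and 10.7 degrees, less where a joint would pass 70% of its speed; a pose out of reach is approached as far as the arm can. A call with a gripper value outside its range is refused whole. The fingers move at their own pace and stop on an object; the grip force is fixed at half the most. Time passes only in rows, so rows that do not move let the fingers close. It gives the time, the measured TCP pose, the force and the opening at its end, in the units of the state.
- observe(): the state, without advancing time (a new reading comes with each control period).
- capture(name): name is "side" or "top"; returns the picture (384x512x3 uint8, red, green, blue); there is no depth.
- camera_params(name): a dict with "fx", "fy", "cx", "cy" (pixels), "rvec" (rotation vector, rad) and "tvec" (3), from world to camera coordinates, as OpenCV has them. Camera axes: x right, y down, z forward; pixel columns grow to the right and rows downward; lengths in mm; the calibration is good to about 2 mm. A picture is of the moment at which its call begins. camera_params takes no time and is no camera call.
- sign_off(): hands the job in, once; it reports no verdict.
The state is a dict: "time": time; "joint_pos": joint angles; "joint_vel": joint speeds; "joint_efforts": joint torques, N m; "tool_pos": TCP position; "ee_rot": TCP orientation; "force": force on the tool from outside, world axes, zero at the start; "moment": the same for the moment, N m; "finger_gap": finger opening in mm.
Only numpy, scipy, OpenCV 4.12 (cv2) and the standard library are available. Lean on these libraries where they do the work, as an engineer would, in place of code of your own. Each camera call takes 0.05 s, during which the arm holds its last target.

## Working session

There is one attempt and no reset: what is moved stays moved. The work goes in short steps, Python scripts to look and compute and a shell command to move; the robot and the scene stay as the last step left them, time stands still between calls to the robot, and variables do not carry over. Pictures are saved under pics/ and viewed, and the job is handed in when it is done.

```bash
ls; mkdir -p pics; python3 - <<'E'
from station import *
import cv2
for n in ("side","top"):
    im=capture(n); cv2.imwrite(f"pics/{n}0.png",im[:,:,::-1]); print(n,camera_params(n))
print(observe())
E
```

```text
pics
side {'fx': 389.1070708623891, 'fy': 389.1070708623891, 'cx': 248.58777769280005, 'cy': 191.48354225578743, 'rvec': array([ 0.8436152 , -2.61134492,  1.00649168]), 'tvec': array([ 502.10010629,  342.88760703, 1228.41352306])}
top {'fx': 474.4863532671814, 'fy': 474.4863532671814, 'cx': 260.80866949315805, 'cy': 192.30074832835135, 'rvec': array([ 2.12061409, -2.18054641,  0.14013429]), 'tvec': array([  35.37515442,  586.27500991, 1374.59621943])}
{'time': 0.1, 'joint_pos': array([ 1.06115902,  0.38377292,  0.04383076,  1.59944774, -0.01792999,
        1.16121295, -0.04992222]), 'joint_vel': array([-0.00017809, -0.00309161,  0.00059925, -0.00600356,  0.00222082,
       -0.0018494 ,  0.00086167]), 'joint_efforts': array([ 2.92948956e-03, -4.34726679e+01,  1.02930218e+00, -2.50454915e+01,
        1.08872759e-02,  5.46393916e-03, -1.48881696e-05]), 'tool_pos': array([ 259.84942615, -594.84466727,  229.98570464]), 'ee_rot': array([-3.07288115e+00, -6.41942626e-01,  9.38368937e-04]), 'force': array([0.41561776, 0.13639607, 0.15217892]), 'moment': array([ 0.03146343,  0.01414575, -0.01328391]), 'finger_gap': 85.53845117842204}
```

View pics/side0.png

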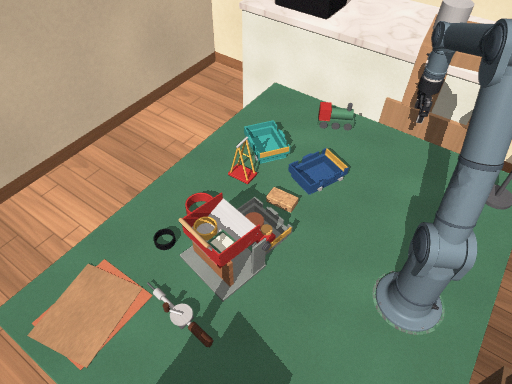

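View pics/top0.png

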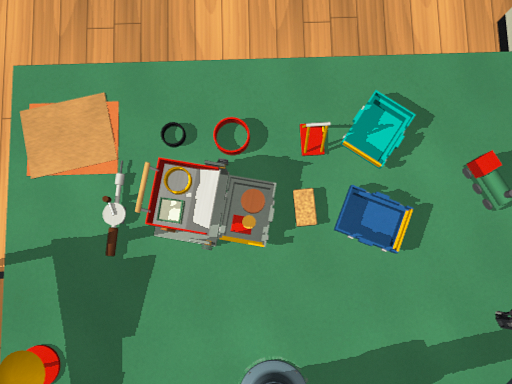

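```bash
cat > h.py <<'E'
import numpy as np, cv2
from station import *
from scipy.spatial.transform import Rotation as R
P={n:camera_params(n) for n in("side","top")}
def cam(n):
    p=P[n]; K=np.array([[p['fx'],0,p['cx']],[0,p['fy'],p['cy']],[0,0,1]]); return K,R.from_rotvec(p['rvec']).as_matrix(),np.array(p['tvec'])
def ray(n,uv):
    K,r,t=cam(n); d=r.T@np.linalg.inv(K)@np.array([uv[0],uv[1],1.]); return -r.T@t,d
def plane(n,uv,z):
    o,d=ray(n,uv); return o+d*(z-o[2])/d[2]
def tri(us,ut):
    o1,d1=ray("side",us);o2,d2=ray("top",ut)
    A=np.stack([d1,-d2],1); s=np.linalg.lstsq(A,o2-o1,rcond=None)[0]
    p,q=o1+s[0]*d1,o2+s[1]*d2; return (p+q)/2,np.linalg.norm(p-q)
def proj(n,X):
    K,r,t=cam(n); x=K@(r@np.asarray(X,float)+t); return x[:2]/x[2]
def crop(im,name,x0,y0,x1,y1,s):
    c=cv2.resize(im[y0:y1,x0:x1,::-1],None,fx=s,fy=s,interpolation=cv2.INTER_CUBIC); cv2.imwrite(name,c)
E
python3 - <<'E'
from h import *
im=cv2.imread("pics/top0.png")[:,:,::-1]; si=cv2.imread("pics/side0.png")[:,:,::-1]
crop(im,"pics/t_bin.png",130,140,290,260,5)
crop(im,"pics/t_tote.png",325,170,425,260,6)
crop(si,"pics/s_bin.png",170,180,310,300,5)
crop(si,"pics/s_tote.png",280,140,360,200,8)
E
```

```text
(no output)
```

View pics/t_bin.png

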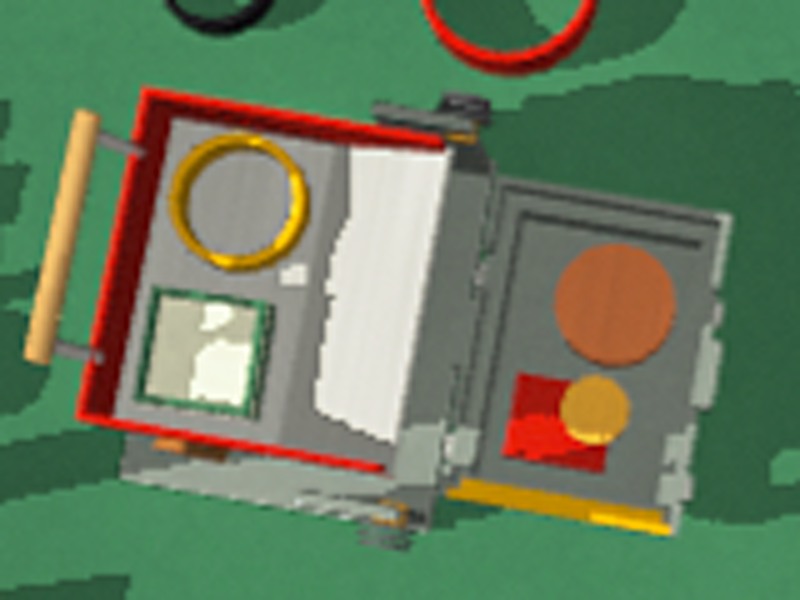

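View pics/t_tote.png

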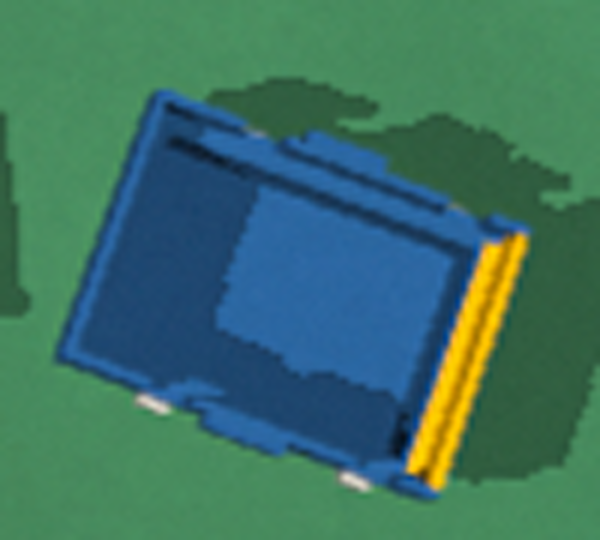

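View pics/s_bin.png

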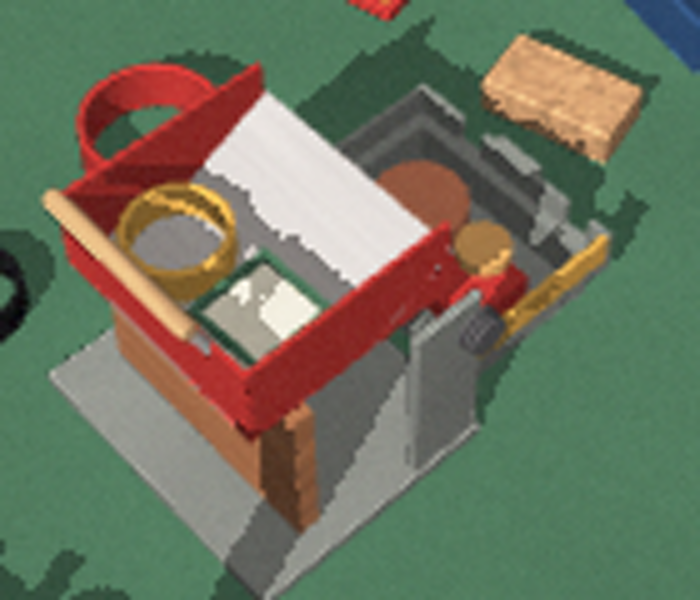

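View pics/s_tote.png

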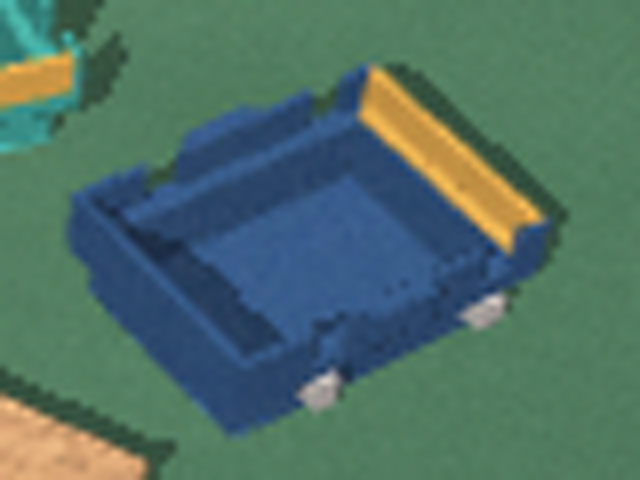

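```bash
python3 - <<'E'
from h import *
np.set_printoptions(precision=1,suppress=True)
u=lambda c,o,s:((c[0]+.5)/s-.5+o[0],(c[1]+.5)/s-.5+o[1])
print("blue top")
T=[plane("top",u(c,(325,170),6),66) for c in [(158,92),(527,232),(436,497),(60,358)]]
S=[plane("side",u(c,(280,140),8),66) for c in [(74,195),(370,67),(548,222),(240,360)]]
for Q in(T,S):
    Q=np.array(Q);print(Q[:,:2], 'c',Q.mean(0),'sides',[np.linalg.norm(Q[i]-Q[(i+1)%4]) for i in range(4)])
    for a,b in((0,1),(3,2)): d=Q[b]-Q[a]; print('yaw x',np.degrees(np.arctan2(d[1],d[0])))
    for a,b in((3,0),(2,1)): d=Q[b]-Q[a]; print('yaw y',np.degrees(np.arctan2(d[1],d[0]))-90)
print("grey")
T=[plane("top",u(c,(130,140),5),66) for c in [(503,182),(732,213),(675,533),(447,492)]]
S=[plane("side",u(c,(170,180),5),66) for c in [(420,87),(610,237)]]
Q=np.array(T);print(Q[:,:2],'c',Q.mean(0),'sides',[np.linalg.norm(Q[i]-Q[(i+1)%4]) for i in range(4)]);print(np.array(S))
for a,b in((0,3),(1,2)): d=Q[b]-Q[a]; print('yaw x',np.degrees(np.arctan2(d[1],d[0])))
d=S[1]-S[0];print('side yaw',np.degrees(np.arctan2(d[1],d[0])),np.linalg.norm(d))
print("handle")
for ct,cs in(((87,112),(52,197)),((37,362),(190,325))):
    ct=u(ct,(130,140),5);cs=u(cs,(170,180),5)
    print(plane("top",ct,250),plane("side",cs,250),tri(cs,ct))
E
```

```text
blue top
[[ 597.8 -245.2]
 [ 524.3 -420. ]
 [ 398.4 -367.6]
 [ 469.7 -191.2]] c [ 497.5 -306.    66. ] sides [np.float64(189.61884657572554), np.float64(136.33815865745726), np.float64(190.2986130024542), np.float64(138.98941395154856)]
yaw x -112.80875017081696
yaw x -112.01014396078901
yaw y -112.85167124488625
yaw y -112.574603315186
[[ 598.8 -245.8]
 [ 525.  -417.1]
 [ 399.2 -366.6]
 [ 475.8 -196.1]] c [ 499.7 -306.4   66. ] sides [np.float64(186.47414638856347), np.float64(135.49548046706533), np.float64(186.92617822517695), np.float64(132.61194129643835)]
yaw x -113.3098346268491
yaw x -114.19081273583858
yaw y -112.01361820954544
yaw y -111.85935373546447
grey
[[634.3 107.5]
 [612.  -26.3]
 [426.6  12.4]
 [453.8 143.3]] c [531.7  59.2  66. ] sides [np.float64(135.70572617704613), np.float64(189.40976831942984), np.float64(133.70201839685603), np.float64(183.99490987741163)]
[[611.2 -20.9  66. ]
 [426.1  14.6  66. ]]
yaw x 168.79074622763548
yaw x 168.20287907878088
side yaw 169.1362821712256 188.46561946556378
handle
[645.1 307.4 250. ] [643.5 306.6 250. ] (array([644.3, 306.9, 250.1]), np.float64(1.6955814993749785))
[517.5 332.1 250. ] [521.7 328.3 250. ] (array([517.7, 330.9, 256.2]), np.float64(1.9119665722559684))
```

```bash
cat >> h.py <<'E'
def goto(p,jaw=None):
    """print tool-frame shift (cm) and yaw turn to put TCP at p, jaw axis along world angle jaw (deg, mod 180), tool down"""
    o=observe(); M=R.from_rotvec(o['ee_rot']).as_matrix(); d=M.T@(np.asarray(p,float)-o['tool_pos'])
    a=np.degrees(np.arctan2(M[1,1],M[0,1])); print('pos',np.round(o['tool_pos'],1),'jaw deg',round(a,2),'tool z',np.round(M[:,2],3),'shift cm',np.round(d/10,2),'q',np.round(o['joint_pos'],2),'gap',round(o['finger_gap'],1),'F',np.round(o['force'],1),'t',round(o['time'],2))
    if jaw is not None:
        w=(jaw-a+90)%180-90
        # world yaw +w about up = tool z turn -w (tool z down)
        print('turn options about tool z rad',np.round(-np.radians([w,w-180,w+180]),3))
        for w_ in (w,):
            M2=R.from_euler('z',w_,degrees=True).as_matrix()@M
            print('shift if turned first',np.round(M2.T@(np.asarray(p,float)-o['tool_pos'])/10,2))
E
python3 - <<'E'
from h import *
np.set_printoptions(precision=1,suppress=True)
for p in [(300,155),(327,155),(300,125),(330,122)]: print('ferris base',plane("top",p,0),plane("top",p,180))
print('cork',plane("top",(305,207),35),'grip',plane("top",(325+245/6,170+432/6),66))
goto((433,-279,120),-22.6)
E
```

```text
ferris base [ 705.3 -105.4    0. ] [667.  -90.1 180. ]
ferris base [ 702.9 -188.8    0. ] [ 664.9 -163.1  180. ]
ferris base [ 800.7 -109.     0. ] [750.5 -93.3 180. ]
ferris base [ 807.6 -203.     0. ] [ 756.6 -175.5  180. ]
cork [ 539.8 -111.2   35. ] grip [ 430.6 -279.3   66. ]
pos [ 259.8 -594.8  230. ] jaw deg -66.4 tool z [-0.  0. -1.] shift cm [ 28.5 -22.   11.1] q [ 1.1  0.4  0.   1.6 -0.   1.2 -0.1] gap 85.5 F [0.4 0.1 0.2] t 0.1
turn options about tool z rad [-0.8  2.4 -3.9]
shift if turned first [35.8  3.9 11. ]
```

```bash
python3 -m crank '[[[0,0,-0.153],[0,0,0],-1],[[0,0,-0.153],[0,0,0],-1],[[0,0,-0.153],[0,0,0],-1],[[0,0,-0.153],[0,0,0],-1],[[0,0,-0.153],[0,0,0],-1]]'; python3 -c "
from h import *
goto((433,-279,120),-22.6)"
```

```text
time: 0.72
tool_pos: [259.9, -595.1, 230.4]
ee_rot: [-2.608, -1.749, -0.0]
force: [-0.4, -0.0, 0.3]
finger_gap: 85.2
pos [ 259.9 -595.1  230.4] jaw deg -22.28 tool z [-0.001  0.001 -1.   ] shift cm [35.8   4.04 11.08] q [ 1.16  0.39 -0.08  1.59  0.03  1.16  0.68] gap 85.2 F [-0.4 -0.   0.3] t 0.72
turn options about tool z rad [ 0.006  3.147 -3.136]
shift if turned first [35.83  3.84 11.08]
```

```bash
python3 -m crank '[[[0,0,0],[5.1,0.57,1.5],-1],[[0,0,0],[5.1,0.57,1.5],-1],[[0,0,0],[5.1,0.57,1.5],-1],[[0,0,0],[5.1,0.57,1.5],-1],[[0,0,0],[5.1,0.57,1.5],-1]]'; python3 -m crank '[[[0,0,0],[5.1,0.57,1.5],-1],[[0,0,0],[5.1,0.57,1.5],-1],[[0,0,0],[0,0,0],-1]]'; python3 -c "
from h import *
goto((433,-279,40),-22.6)
cv2.imwrite('pics/top1.png',capture('top')[:,:,::-1]);cv2.imwrite('pics/side1.png',capture('side')[:,:,::-1])
for n in('top','side'): crop(cv2.imread(f'pics/{n}1.png')[:,:,::-1],f'pics/{n}1c.png',*((325,170,425,260,6) if n=='top' else (270,110,370,200,6)))
"
```

```text
time: 1.35
tool_pos: [384.7, -369.4, 155.5]
ee_rot: [-2.613, -1.743, 0.0]
force: [0.4, -0.2, -0.0]
finger_gap: 85.5
time: 1.72
tool_pos: [435.6, -274.8, 124.6]
ee_rot: [-2.6, -1.754, -0.001]
force: [-1.1, -1.1, -0.6]
finger_gap: 85.5
pos [ 435.6 -274.8  124.6] jaw deg -21.99 tool z [-0.002  0.004 -1.   ] shift cm [-0.51 -0.05  8.46] q [ 0.73  0.28 -0.28  2.    0.09  0.88  0.02] gap 85.5 F [-1.1 -1.1 -0.6] t 1.73
turn options about tool z rad [ 0.011  3.152 -3.131]
shift if turned first [-0.51 -0.05  8.46]
```

View pics/top1c.png

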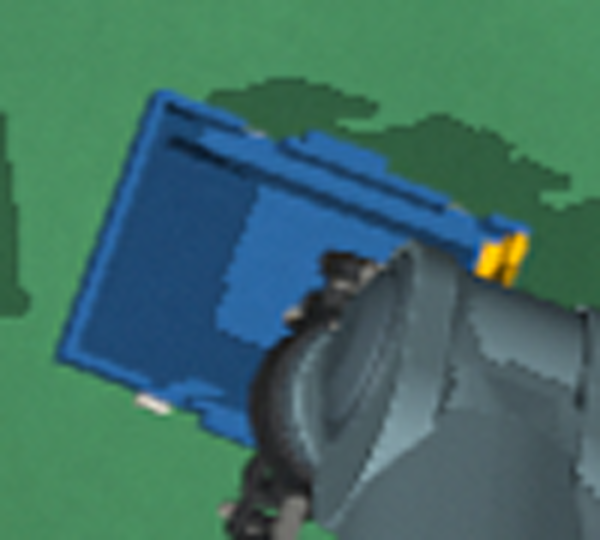

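View pics/side1c.png

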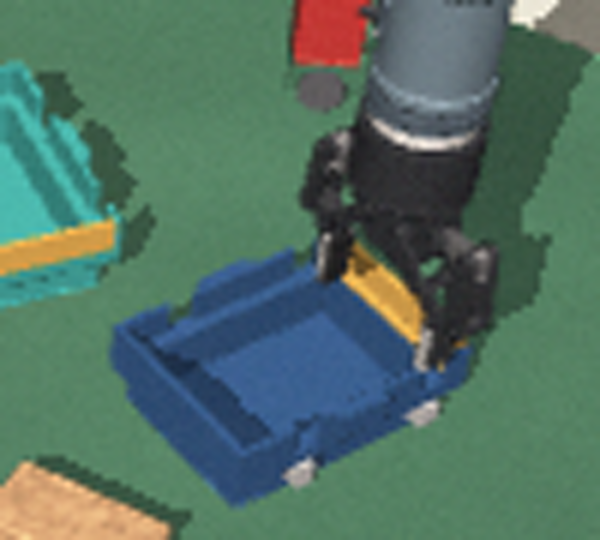

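```bash
python3 -m crank '[[[0,0,0.01],[-0.5,-0.05,0],-1],[[0,0,0],[0,0,3],-1],[[0,0,0],[0,0,3],-1],[[0,0,0],[0,0,2.4],-1],[[0,0,0],[0,0,0],-1]]'; python3 -c "
from h import *
goto((433,-279,40),-22.6)
crop(capture('side'),'pics/side2c.png',270,110,370,200,6)
"
```

```text
time: 2.45
tool_pos: [428.9, -286.8, 40.7]
ee_rot: [-2.622, -1.724, 0.004]
force: [0.2, -0.5, -0.1]
finger_gap: 85.4
pos [ 428.9 -286.8   40.7] jaw deg -23.36 tool z [-0.004  0.002 -1.   ] shift cm [0.88 0.07 0.07] q [ 0.72  0.41 -0.24  2.04  0.15  0.71 -0.02] gap 85.4 F [ 0.2 -0.5 -0.1] t 2.45
turn options about tool z rad [-0.013  3.128 -3.155]
shift if turned first [0.88 0.08 0.07]
```

View pics/side2c.png

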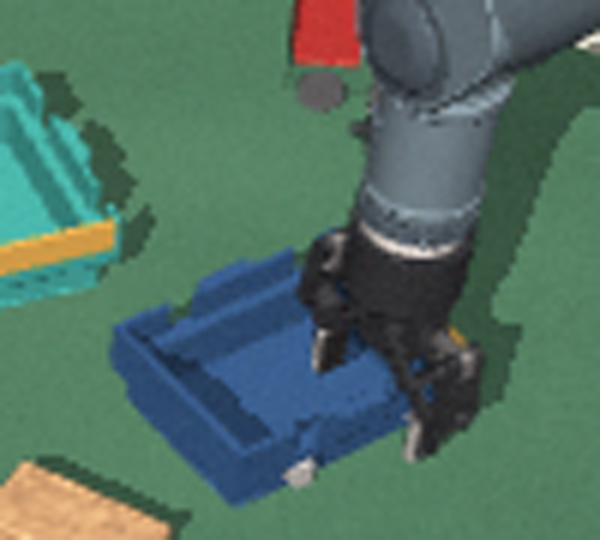

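```bash
python3 -m crank '[[[0,0,-0.012],[0.85,0.08,0],-1],[[0,0,0],[0,0,0],-1],[[0,0,0],[0,0,0],-1]]'; python3 -c "
from h import *
goto((433,-279,40),-22.6)"
```

```text
time: 2.88
tool_pos: [436.5, -278.4, 43.2]
ee_rot: [2.61, 1.746, 0.001]
force: [0.4, -0.4, -0.0]
finger_gap: 85.2
pos [ 436.5 -278.4   43.2] jaw deg -22.42 tool z [ 0.001 -0.001 -1.   ] shift cm [-0.19 -0.3   0.32] q [ 0.71  0.41 -0.25  2.04  0.15  0.71 -0.03] gap 85.2 F [ 0.4 -0.4 -0. ] t 2.88
turn options about tool z rad [ 3.000e-03  3.145e+00 -3.138e+00]
shift if turned first [-0.19 -0.3   0.32]
```

```bash
python3 -m crank '[[[0,0,0],[-0.1,-0.15,0.2],-1],[[0,0,0],[0,0,0],-1],[[0,0,0],[0,0,0],-1]]'; python3 -m crank '[[[0,0,0],[0,0,0],1],[[0,0,0],[0,0,0],1],[[0,0,0],[0,0,0],1],[[0,0,0],[0,0,0],1],[[0,0,0],[0,0,0],1]]'; python3 -c "
from h import *
goto((433,-279,40),-22.6)
crop(capture('side'),'pics/side3c.png',270,110,370,200,6)"
```

```text
time: 3.25
tool_pos: [433.8, -278.6, 40.2]
ee_rot: [-2.612, -1.746, 0.0]
force: [-0.9, -0.8, 0.1]
finger_gap: 85.3
time: 3.88
tool_pos: [435.0, -279.0, 41.5]
ee_rot: [2.61, 1.745, 0.002]
force: [-2.5, 1.5, 6.3]
finger_gap: 19.4
pos [ 435.  -279.    41.5] jaw deg -22.49 tool z [ 0.002 -0.001 -1.   ] shift cm [-0.07 -0.18  0.15] q [ 0.71  0.41 -0.25  2.04  0.15  0.71 -0.03] gap 19.4 F [-2.5  1.5  6.3] t 3.88
turn options about tool z rad [ 2.000e-03  3.144e+00 -3.140e+00]
shift if turned first [-0.07 -0.18  0.15]
```

View pics/side3c.png

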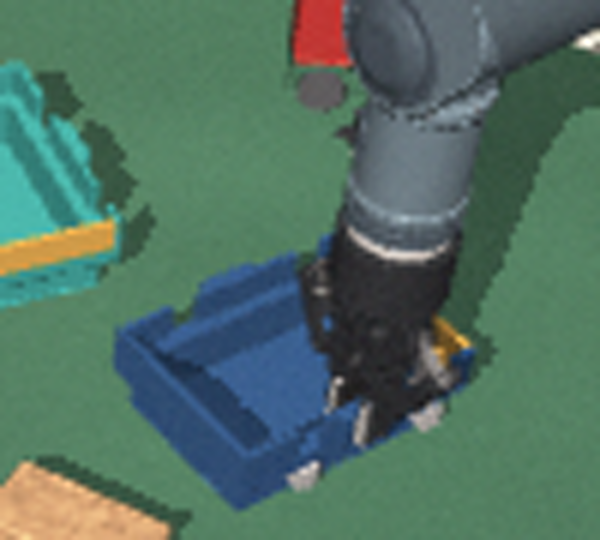

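Fingers straddle the near wall's grip block; still closing (19 mm at last reading). Let it finish, with a wait.

```bash
python3 -m crank '[[[0,0,0],[0,0,0],1],[[0,0,0],[0,0,0],1],[[0,0,0],[0,0,0],1]]'; python3 -m crank '[[[0,0,0],[0,0,-1],1],[[0,0,0],[0,0,-2],1],[[0,0,0],[0,0,-3],1],[[0,0,0],[0,0,-3],1],[[0,0,0],[0,0,0],1]]'; python3 -c "
from h import *
goto((433,-279,240),-22.6)
crop(capture('side'),'pics/side4c.png',270,110,370,200,6)
crop(capture('top'),'pics/top4c.png',325,170,425,260,6)"
```

```text
time: 4.3
tool_pos: [435.0, -279.0, 41.6]
ee_rot: [2.61, 1.745, 0.002]
force: [-3.5, 2.1, 6.9]
finger_gap: 18.8
time: 4.92
tool_pos: [435.0, -279.2, 132.1]
ee_rot: [2.609, 1.744, 0.002]
force: [0.2, -1.2, -3.3]
finger_gap: 10.7
pos [ 435.  -279.2  132.1] jaw deg -22.46 tool z [ 0.003 -0.002 -1.   ] shift cm [ -0.06  -0.16 -10.79] q [ 0.74  0.27 -0.27  1.99  0.09  0.89  0.02] gap 10.7 F [ 0.2 -1.2 -3.3] t 4.92
turn options about tool z rad [ 2.000e-03  3.144e+00 -3.139e+00]
shift if turned first [ -0.06  -0.16 -10.79]
```

View pics/side4c.png

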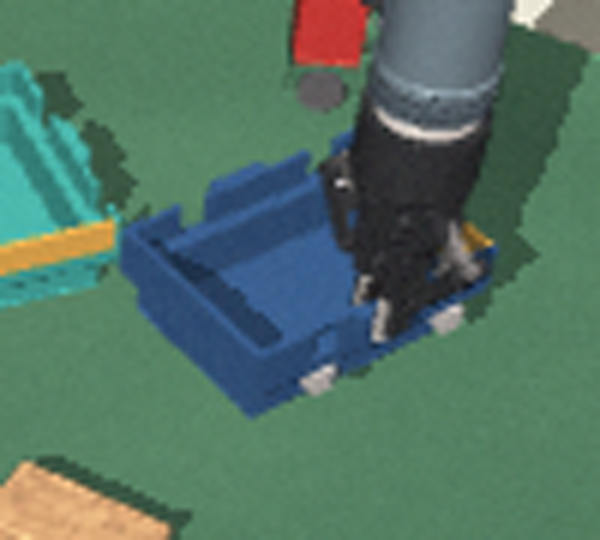

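View pics/top4c.png

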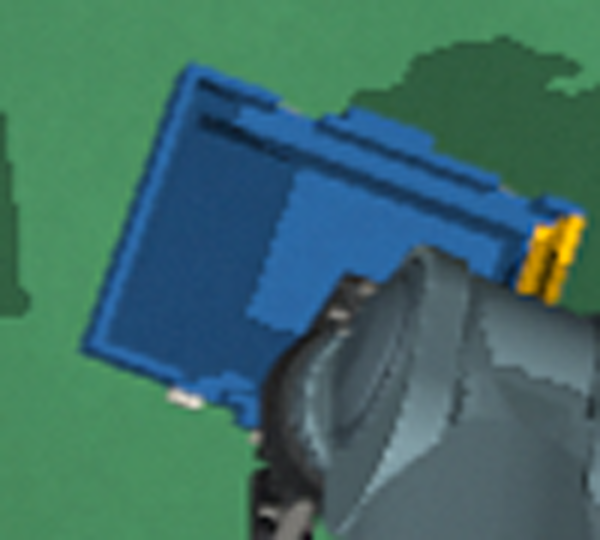

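```bash
python3 - <<'E'
from h import *
np.set_printoptions(precision=1,suppress=True)
u=lambda c,o,s:((c[0]+.5)/s-.5+o[0],(c[1]+.5)/s-.5+o[1])
for ct,cs in(((190,67),(121,232)),((85,348),(258,353))):
    print(tri(u(cs,(270,110),6),u(ct,(325,170),6)))
E
```

```text
(array([ 598.6, -243.6,  150.1]), np.float64(4.071510073956103))
(array([ 470.1, -187.7,  161.2]), np.float64(2.5328013548951605))
```

```bash
python3 -m crank '[[[0,0,-0.1],[0,0,-1.2],1],[[0,0,-0.16],[0,0,-1.2],1],[[0,0,-0.16],[0,0,-1.2],1],[[0,0,-0.16],[0,0,-1.2],1],[[0,0,-0.16],[0,0,-1.2],1]]'; python3 -m crank '[[[0,0,-0.16],[0,0,-1.2],1],[[0,0,-0.16],[0,0,-1.2],1],[[0,0,-0.16],[0,0,-1.2],1],[[0,0,-0.16],[0,0,0],1],[[0,0,-0.16],[0,0,0],1]]';  python3 -m crank '[[[0,0,-0.16],[0,0,0],1],[[0,0,-0.07],[0,0,0],1],[[0,0,0],[0,0,0],1]]'; python3 -c "
from h import *
goto((518.5,-7.7,225),79)"
```

```text
time: 5.65
tool_pos: [432.1, -277.7, 187.9]
ee_rot: [-1.793, -2.573, 0.001]
force: [-0.7, 0.0, -3.3]
finger_gap: 10.5
time: 6.28
tool_pos: [432.5, -278.0, 223.9]
ee_rot: [-0.65, -3.069, -0.002]
force: [0.4, 0.2, -3.0]
finger_gap: 10.7
time: 6.65
tool_pos: [432.6, -278.0, 224.0]
ee_rot: [-0.303, -3.123, -0.003]
force: [-0.4, -0.4, -3.7]
finger_gap: 10.6
pos [ 432.6 -278.   224. ] jaw deg 78.92 tool z [-0.003  0.002 -1.   ] shift cm [-3.23 28.18 -0.07] q [ 0.93  0.17 -0.48  1.91  0.09  1.09  1.79] gap 10.6 F [-0.4 -0.4 -3.7] t 6.65
turn options about tool z rad [-1.000e-03  3.140e+00 -3.143e+00]
shift if turned first [-3.27 28.17 -0.07]
```

```bash
python3 -m crank '[[[0,0,0],[-0.3,2,0],1],[[0,0,0],[-0.5,4,0],1],[[0,0,0],[-0.5,4,0],1],[[0,0,0],[-0.5,4,0],1],[[0,0,0],[-0.5,4,0],1]]'; python3 -m crank '[[[0,0,0],[-0.5,3.2,0],1],[[0,0,0],[-0.4,2,0],1],[[0,0,0],[0,0,0],1],[[0,0,0],[0,0,0],1]]'; python3 -c "
from h import *
goto((518.5,-7.7,225),79)
crop(capture('side'),'pics/side5c.png',190,120,330,240,5)
crop(capture('top'),'pics/top5c.png',180,140,340,260,5)"
```

```text
time: 7.28
tool_pos: [490.5, -105.1, 225.1]
ee_rot: [-0.304, -3.125, -0.0]
force: [1.1, -0.8, -2.4]
finger_gap: 10.7
time: 7.78
tool_pos: [508.9, -58.5, 225.4]
ee_rot: [-0.305, -3.125, 0.001]
force: [0.4, 0.2, -2.3]
finger_gap: 10.5
pos [508.9 -58.5 225.4] jaw deg 78.86 tool z [-0.002 -0.001 -1.   ] shift cm [0.04 5.16 0.04] q [ 0.63  0.18 -0.65  1.9   0.13  1.1   1.3 ] gap 10.5 F [ 0.4  0.2 -2.3] t 7.78
turn options about tool z rad [-2.000e-03  3.139e+00 -3.144e+00]
shift if turned first [0.03 5.17 0.04]
```

View pics/side5c.png

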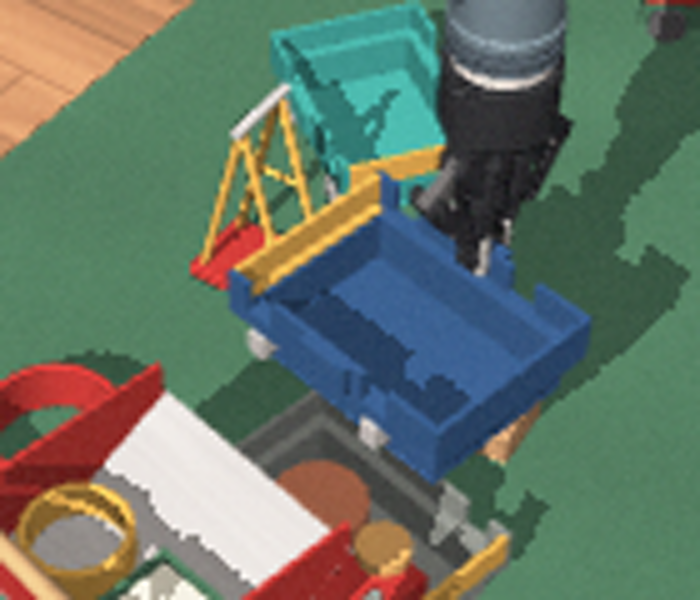

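View pics/top5c.png

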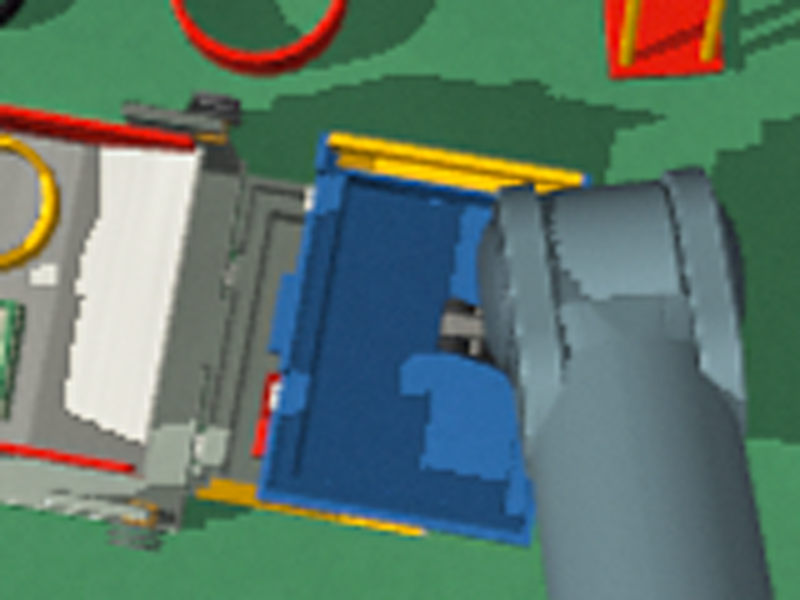

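```bash
python3 - <<'E'
from h import *
np.set_printoptions(precision=1,suppress=True)
u=lambda c,o,s:((c[0]+.5)/s-.5+o[0],(c[1]+.5)/s-.5+o[1])
Q=[]
for ct,cs in(((322,135),(231,270)),((590,176),(386,174)),((528,545),(591,323)),((259,500),(434,430))):
    p,e=tri(u(cs,(190,120),5),u(ct,(180,140),5)); Q.append(p); print(p,e)
Q=np.array(Q); c=Q.mean(0); print(c, [np.linalg.norm(Q[i]-Q[(i+1)%4]) for i in range(4)])
yx=(Q[0]+Q[1]-Q[2]-Q[3])/2; yy=(Q[0]+Q[3]-Q[1]-Q[2])/2
print('yaw',np.degrees(np.arctan2(yx[1],yx[0])),np.degrees(np.arctan2(yy[1],yy[0]))-90,'slopes',yx[2]/190,yy[2]/140)
t=observe()['tool_pos']; a=np.radians(-11); ex=np.array([np.cos(a),np.sin(a)]); ey=np.array([-ex[1],ex[0]]); d=c[:2]-t[:2]; print('centre rel TCP in tote axes',d@ex,d@ey)
E
```

```text
[627.2  60.  244.7] 0.17499949060792216
[600.9 -77.5 241.3] 3.5095861082529525
[415.8 -38.5 241.6] 0.35288482542158917
[444.   96.8 246.4] 5.072535440730383
[522.   10.2 243.5] [np.float64(139.99253126304922), np.float64(189.0948386565226), np.float64(138.22547254847652), np.float64(186.80673287447186)]
yaw -11.637381560123606 -11.296906811068041 slopes -0.005385382563894394 0.029332214812755605
centre rel TCP in tote axes -0.5938717750853844 70.28588064988053
```

```bash
python3 -m crank '[[[0,0,0],[0.02,2.5,0],1],[[0,0,0],[0.02,2.0,0],1],[[0,0,0],[0,0.75,0],1],[[0,0,0],[0,0,0],1],[[0,0,0],[0,0,0],1]]'; python3 -c "
from h import *
goto((518.9,-6.5,150),79)
crop(capture('side'),'pics/side6c.png',190,120,330,240,5)
crop(capture('top'),'pics/top6c.png',180,140,340,260,5)"
```

```text
time: 8.5
tool_pos: [519.3, -7.1, 226.1]
ee_rot: [-0.306, -3.126, 0.001]
force: [0.6, 0.0, -2.5]
finger_gap: 10.5
pos [519.3  -7.1 226.1] jaw deg 78.83 tool z [-0.001 -0.001 -1.   ] shift cm [0.05 0.06 7.61] q [ 0.56  0.2  -0.69  1.89  0.15  1.1   1.19] gap 10.5 F [ 0.6  0.  -2.5] t 8.5
turn options about tool z rad [-3.000e-03  3.139e+00 -3.144e+00]
shift if turned first [0.05 0.06 7.61]
```

View pics/side6c.png

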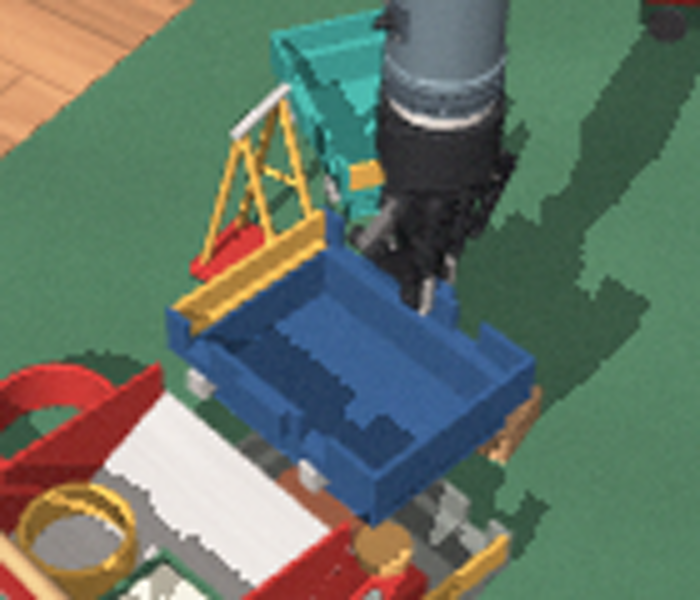

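View pics/top6c.png

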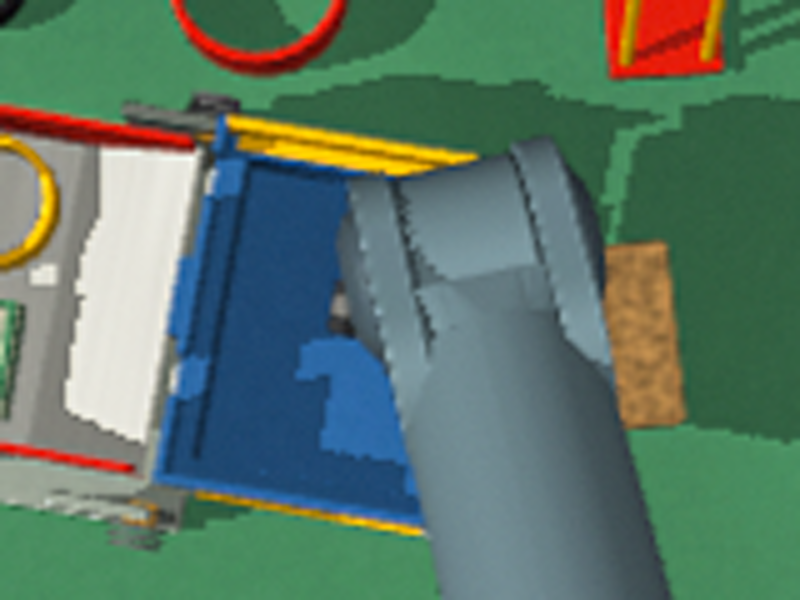

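```bash
python3 -m crank '[[[0,0,0],[0,0,3],1],[[0,0,0],[0,0,4],1],[[0,0,0],[0,0,3],1],[[0,0,0],[0,0,0],1],[[0,0,0],[0,0,0],1]]'; python3 -c "
from h import *
goto((518.9,-6.5,100),79)
crop(capture('side'),'pics/side7c.png',190,120,330,240,5)
crop(capture('top'),'pics/top7c.png',180,140,340,260,5)"
```

```text
time: 9.22
tool_pos: [520.6, -5.6, 127.4]
ee_rot: [0.303, 3.125, 0.0]
force: [-0.0, 0.3, -2.3]
finger_gap: 10.9
pos [520.6  -5.6 127.4] jaw deg 78.92 tool z [ 0.002  0.    -1.   ] shift cm [ 0.16 -0.12  2.74] q [ 0.51  0.34 -0.66  1.97  0.26  0.91  1.1 ] gap 10.9 F [-0.   0.3 -2.3] t 9.22
turn options about tool z rad [-1.000e-03  3.140e+00 -3.143e+00]
shift if turned first [ 0.16 -0.12  2.74]
```

View pics/side7c.png

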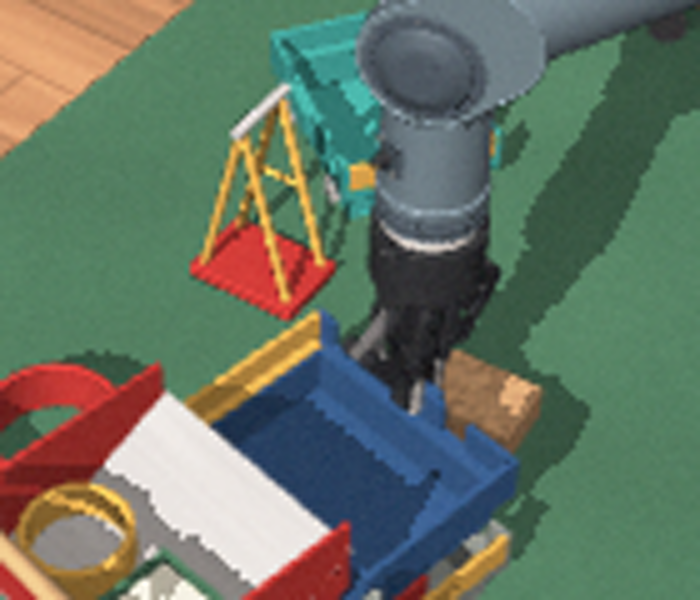

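View pics/top7c.png

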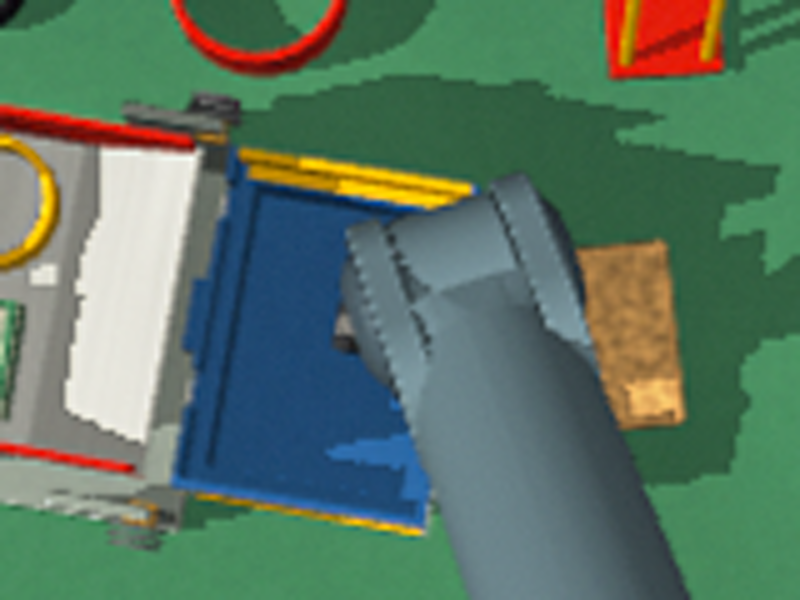

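```bash
python3 - <<'E'
from h import *
np.set_printoptions(precision=1,suppress=True)
u=lambda c,o,s:((c[0]+.5)/s-.5+o[0],(c[1]+.5)/s-.5+o[1])
Q=np.array([plane("top",u(c,(180,140),5),147) for c in [(235,148),(478,185),(428,532),(175,486)]]); print(Q,Q.mean(0),[np.linalg.norm(Q[i]-Q[(i+1)%4]) for i in range(4)])
yx=(Q[0]+Q[1]-Q[2]-Q[3])/2;print('yaw',np.degrees(np.arctan2(yx[1],yx[0])))
print('side',[plane("side",u(c,(190,120),5),147) for c in [(322,312),(518,463)]])
print(tri(u((518,463),(190,120),5),u((428,532),(180,140),5)),tri(u((322,312),(190,120),5),u((478,185),(180,140),5)))
a=np.radians(-11); ex=np.array([np.cos(a),np.sin(a)]); ey=np.array([-ex[1],ex[0]]);print('pred centre',observe()['tool_pos'][:2]+70.5*ey)
E
```

```text
[[639.8 111.8 147. ]
 [615.2 -22.1 147. ]
 [425.5  11.  147. ]
 [454.1 147.8 147. ]] [533.6  62.1 147. ] [np.float64(136.11964205363054), np.float64(192.56192396828044), np.float64(139.71615646460114), np.float64(189.09149332797153)]
yaw -10.423842309730421
side [array([610.4, -20.4, 147. ]), array([427.3,  15.8, 147. ])]
(array([427.2,  11.7, 142.5]), np.float64(3.608169595751105)) (array([614.2, -23. , 142.9]), np.float64(3.552743748015857))
pred centre [534.7  63.7]
```

```bash
python3 -m crank '[[[0,0,0],[0.05,-0.1,0.8],1],[[0,0,0],[0,0,0.7],1],[[0,0,0],[0,0,0],1]]'; python3 -m crank '[[[0,0,0],[0,0,0.4],1],[[0,0,0],[0,0,0],1]]'; python3 -m crank '[[[0,0,0],[0,0,0.3],1],[[0,0,0],[0,0,0],1]]'
```

```text
time: 9.7
tool_pos: [517.9, -6.4, 110.4]
ee_rot: [-0.302, -3.125, 0.0]
force: [0.6, -0.2, -2.2]
finger_gap: 10.7
time: 9.95
tool_pos: [518.5, -6.3, 106.9]
ee_rot: [-0.302, -3.126, -0.0]
force: [-0.1, 0.7, -2.2]
finger_gap: 11.0
time: 10.2
tool_pos: [518.6, -6.3, 104.1]
ee_rot: [-0.302, -3.127, -0.0]
force: [-0.1, 0.1, -2.3]
finger_gap: 10.6
```

```bash
python3 -m crank '[[[0,0,0],[0,0,0.3],1],[[0,0,0],[0,0,0],1]]'; python3 -m crank '[[[0,0,0],[0,0,0.2],1],[[0,0,0],[0,0,0],1]]';python3 -m crank '[[[0,0,0],[0,0,0.2],1],[[0,0,0],[0,0,0],1]]'
```

```text
time: 10.45
tool_pos: [518.8, -6.3, 101.2]
ee_rot: [-0.302, -3.127, -0.0]
force: [0.5, -0.6, -3.4]
finger_gap: 10.5
time: 10.7
tool_pos: [519.1, -6.6, 99.9]
ee_rot: [0.303, 3.127, -0.001]
force: [-3.3, -1.0, 2.0]
finger_gap: 10.5
time: 10.95
tool_pos: [519.1, -6.6, 99.7]
ee_rot: [-0.303, -3.127, 0.003]
force: [-7.5, -2.2, 14.9]
finger_gap: 10.5
```

```bash
python3 -c "
from h import *
goto((518.9,-6.5,100),79)
crop(capture('side'),'pics/side8c.png',190,120,330,240,5)
crop(capture('top'),'pics/top8c.png',180,140,340,260,5)"
```

```text
pos [519.1  -6.6  99.7] jaw deg 78.93 tool z [-0.001 -0.002 -1.   ] shift cm [ 0.02  0.01 -0.03] q [ 0.49  0.38 -0.64  1.99  0.3   0.86  1.07] gap 10.5 F [-7.5 -2.2 14.9] t 10.95
turn options about tool z rad [-1.000e-03  3.140e+00 -3.143e+00]
shift if turned first [ 0.02  0.01 -0.03]
```

View pics/side8c.png

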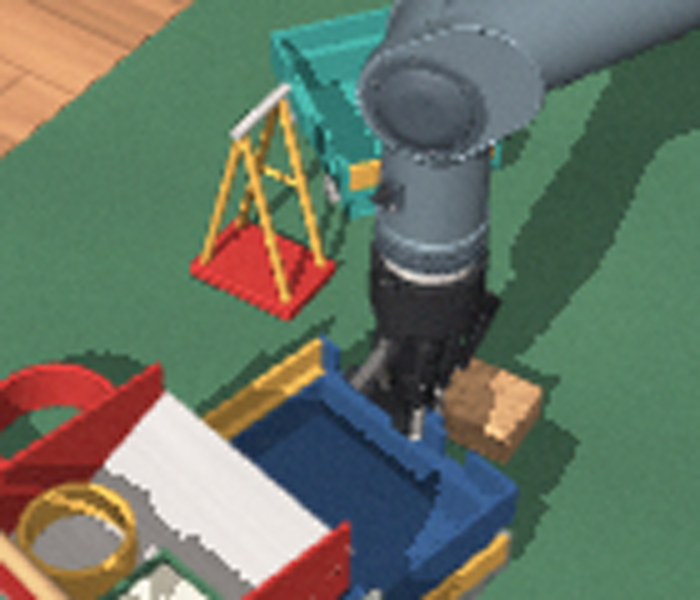

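View pics/top8c.png

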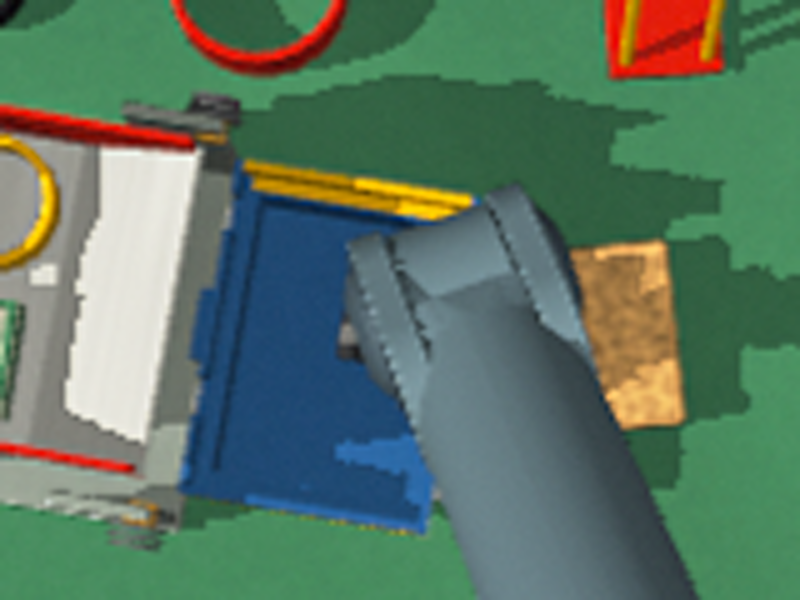

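```bash
python3 -m crank '[[[0,0,0],[0,0,-0.1],-1],[[0,0,0],[0,0,0],-1],[[0,0,0],[0,0,0],-1],[[0,0,0],[0,0,0],-1],[[0,0,0],[0,0,0],-1]]'; python3 -m crank '[[[0,0,0],[0,0,-1],-1],[[0,0,0],[0,0,-3],-1],[[0,0,0],[0,0,-4],-1],[[0,0,0],[0,0,-5],-1],[[0,0,0],[0,0,-5],-1]]'; python3 -m crank '[[[0,0,0],[0,-2,-5],-1],[[0,0,0],[0,-5,-2],-1],[[0,0,0],[0,-5,0],-1],[[0,0,0],[0,-3,0],-1]]'; python3 -c "
from h import *
goto((581,319,330),79)
crop(capture('side'),'pics/side9c.png',190,150,330,270,5)
crop(capture('top'),'pics/top9c.png',180,140,340,260,5)"
```

```text
time: 11.68
tool_pos: [518.8, -6.2, 98.1]
ee_rot: [-0.302, -3.127, -0.0]
force: [0.4, -0.4, 0.2]
finger_gap: 85.3
time: 12.3
tool_pos: [518.6, -6.1, 280.5]
ee_rot: [0.302, 3.126, -0.0]
force: [0.6, 0.5, 0.1]
finger_gap: 85.5
time: 12.8
tool_pos: [489.3, -156.6, 349.5]
ee_rot: [0.308, 3.125, -0.003]
force: [0.2, -0.2, 0.2]
finger_gap: 85.6
pos [ 489.3 -156.6  349.5] jaw deg 78.76 tool z [ 0.001 -0.002 -1.   ] shift cm [ 0.29 48.44  1.88] q [ 0.78  0.07 -0.58  1.74  0.04  1.34  1.57] gap 85.6 F [ 0.2 -0.2  0.2] t 12.8
turn options about tool z rad [-0.004  3.137 -3.146]
shift if turned first [ 0.08 48.44  1.88]
```

View pics/side9c.png

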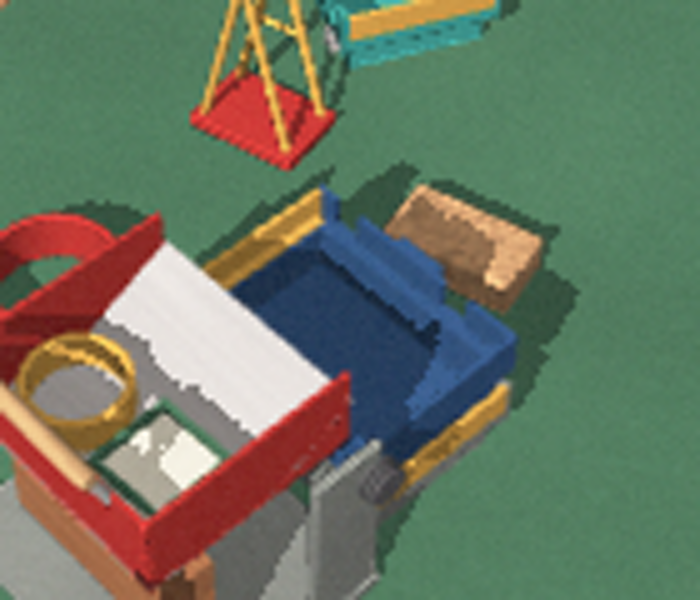

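View pics/top9c.png

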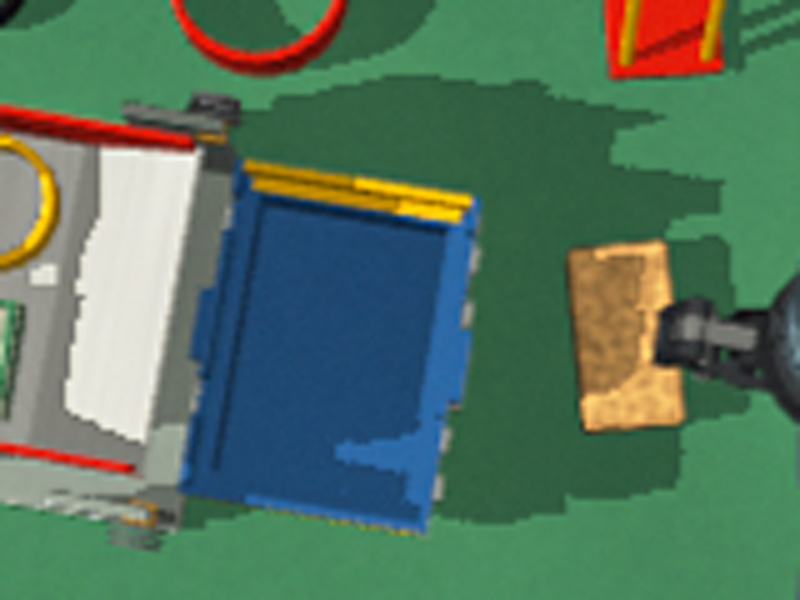

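```bash
python3 - <<'E'
from h import *
np.set_printoptions(precision=1,suppress=True)
u=lambda c,o,s:((c[0]+.5)/s-.5+o[0],(c[1]+.5)/s-.5+o[1])
Q=np.array([plane("top",u(c,(180,140),5),120) for c in [(243,160),(480,198),(427,533),(185,490)]]); print(Q,Q.mean(0),[np.linalg.norm(Q[i]-Q[(i+1)%4]) for i in range(4)])
yx=(Q[0]+Q[1]-Q[2]-Q[3])/2;print('yaw',np.degrees(np.arctan2(yx[1],yx[0])))
for s,t in (((325,186),(480,198)),((518,341),(427,533))): print(tri(u(s,(190,150),5),u(t,(180,140),5)),plane("side",u(s,(190,150),5),120))
E
```

```text
[[637.8 109.4 120. ]
 [612.2 -23.8 120. ]
 [425.5  11.5 120. ]
 [452.9 145.  120. ]] [532.1  60.5 120. ] [np.float64(135.5968150043242), np.float64(190.03391270562028), np.float64(136.30254842430247), np.float64(188.2603956142043)]
yaw -10.791874796297927
(array([611.5, -24.3, 118.4]), np.float64(2.320084708395609)) [609.5 -23.5 120. ]
(array([426. ,  11.6, 113.9]), np.float64(0.8078441135359747)) [424.3  16.2 120. ]
```

```bash
python3 -m crank '[[[0,0,0],[0.03,4,0],-1],[[0,0,0],[0.03,6,0],-1],[[0,0,0],[0.03,6,0],-1],[[0,0,0],[0.03,6,0],-1],[[0,0,0],[0.03,6,0],-1]]'; python3 -m crank '[[[0,0,0],[0.03,6,0],-1],[[0,0,0],[0.03,6,0],-1],[[0,0,0],[0.03,5,0],-1],[[0,0,0],[0.03,3.4,0],-1],[[0,0,0],[0,0,0],-1]]'; python3 -c "
from h import *
goto((581,319.3,235),79)"
```

```text
time: 13.52
tool_pos: [541.9, 125.0, 349.2]
ee_rot: [0.3, 3.126, 0.001]
force: [1.0, -0.3, 0.6]
finger_gap: 85.3
time: 14.15
tool_pos: [577.2, 327.8, 348.5]
ee_rot: [-0.289, -3.126, -0.006]
force: [1.0, 0.1, 0.9]
finger_gap: 85.5
pos [577.2 327.8 348.5] jaw deg 79.44 tool z [-0.002  0.004 -1.   ] shift cm [-0.56 -0.81 11.35] q [ 0.02  0.46 -0.84  1.38  0.34  1.45  0.57] gap 85.5 F [1.  0.1 0.9] t 14.15
turn options about tool z rad [ 0.008  3.149 -3.134]
shift if turned first [-0.56 -0.8  11.35]
```

```bash
python3 -m crank '[[[0,0,0.008],[-0.5,-0.6,1],-1],[[0,0,0],[0,0,3],-1],[[0,0,0],[0,0,2],-1],[[0,0,0],[0,0,0],-1],[[0,0,0],[0,0,0],-1]]'; python3 -c "
from h import *
goto((581,319.3,235),79)
crop(capture('side'),'pics/side10c.png',140,150,280,270,5)
crop(capture('top'),'pics/top10c.png',110,130,250,250,5)"
```

```text
time: 14.78
tool_pos: [584.3, 314.9, 289.1]
ee_rot: [0.316, 3.125, 0.001]
force: [-0.5, 0.5, -0.3]
finger_gap: 85.2
pos [584.3 314.9 289.1] jaw deg 78.45 tool z [ 0.001  0.001 -1.   ] shift cm [0.42 0.36 5.41] q [ 0.03  0.49 -0.82  1.46  0.36  1.34  0.56] gap 85.2 F [-0.5  0.5 -0.3] t 14.78
turn options about tool z rad [-0.01   3.132 -3.151]
shift if turned first [0.42 0.36 5.41]
```

View pics/side10c.png

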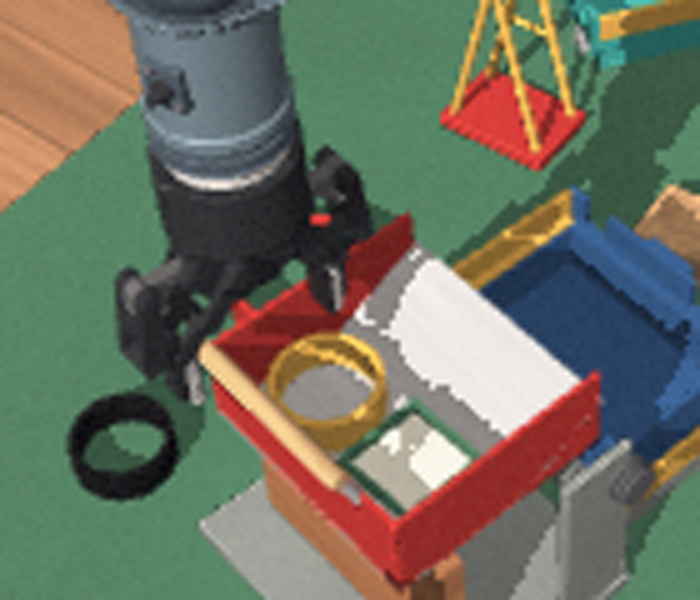

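View pics/top10c.png

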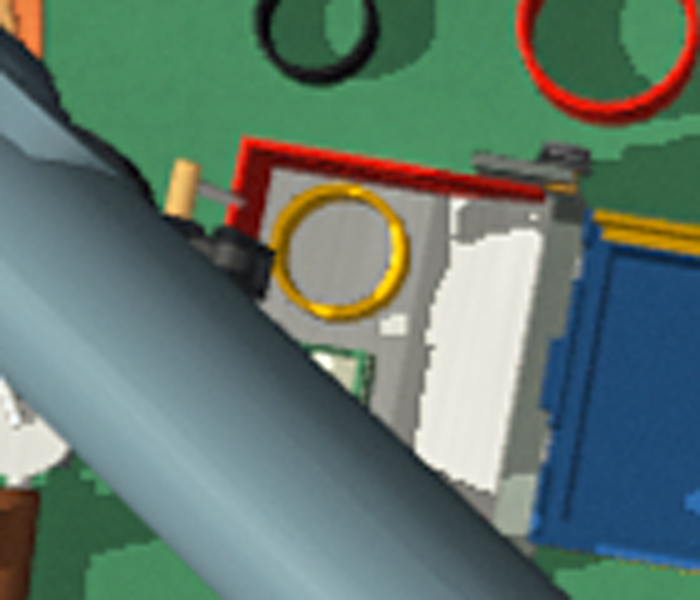

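```bash
python3 -m crank '[[[0,0,-0.008],[0.3,0.35,2],-1],[[0,0,0],[0,0,2.2],-1],[[0,0,0],[0,0,1],-1],[[0,0,0],[0,0,0],-1],[[0,0,0],[0,0,0],-1]]'; python3 -c "
from h import *
goto((581,319.3,234),79)
crop(capture('side'),'pics/side11c.png',140,150,280,270,5)"
```

```text
time: 15.5
tool_pos: [582.0, 319.4, 236.6]
ee_rot: [0.302, 3.127, 0.001]
force: [0.9, -0.2, 0.1]
finger_gap: 85.4
pos [582.  319.4 236.6] jaw deg 78.95 tool z [ 0.001  0.001 -1.   ] shift cm [ 0.09 -0.03  0.26] q [ 0.02  0.53 -0.81  1.52  0.4   1.26  0.54] gap 85.4 F [ 0.9 -0.2  0.1] t 15.5
turn options about tool z rad [-1.000e-03  3.141e+00 -3.142e+00]
shift if turned first [ 0.09 -0.03  0.26]
```

View pics/side11c.png

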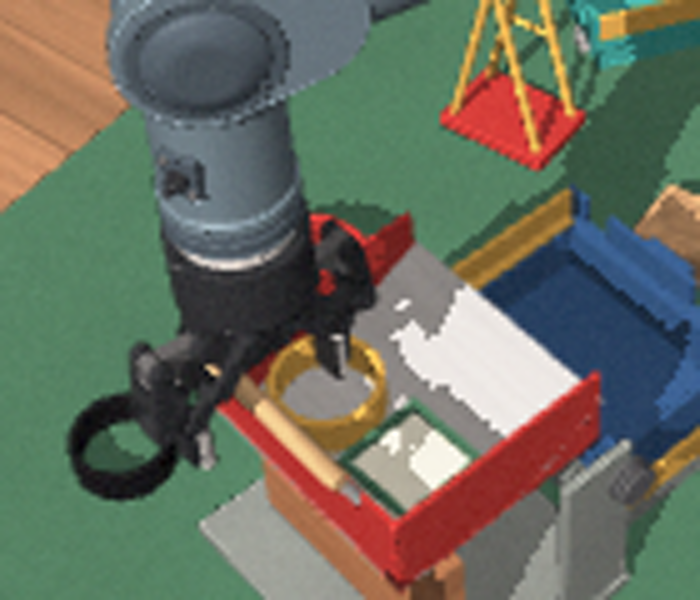

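Handle lies between the open fingers, at its middle (around crop (245,390)). Close.

```bash
python3 -m crank '[[[0,0,0],[0,0,0.2],1],[[0,0,0],[0,0,0],1],[[0,0,0],[0,0,0],1],[[0,0,0],[0,0,0],1],[[0,0,0],[0,0,0],1]]';python3 -m crank '[[[0,0,0],[0,0,0],1],[[0,0,0],[0,0,0],1],[[0,0,0],[0,0,0],1]]'; python3 -c "
from h import *
goto((581,319.3,234),79)
crop(capture('side'),'pics/side12c.png',140,150,280,270,5)"
```

```text
time: 16.18
tool_pos: [581.8, 319.5, 234.5]
ee_rot: [0.302, 3.127, 0.001]
force: [0.2, -0.4, 0.5]
finger_gap: 11.6
time: 16.55
tool_pos: [581.8, 319.5, 234.5]
ee_rot: [0.302, 3.127, 0.001]
force: [0.6, 0.4, 0.5]
finger_gap: 11.9
pos [581.8 319.5 234.5] jaw deg 78.95 tool z [ 0.     0.001 -1.   ] shift cm [ 0.07 -0.03  0.05] q [ 0.02  0.53 -0.81  1.53  0.4   1.25  0.53] gap 11.9 F [0.6 0.4 0.5] t 16.55
turn options about tool z rad [-1.000e-03  3.141e+00 -3.142e+00]
shift if turned first [ 0.07 -0.03  0.05]
```

View pics/side12c.png

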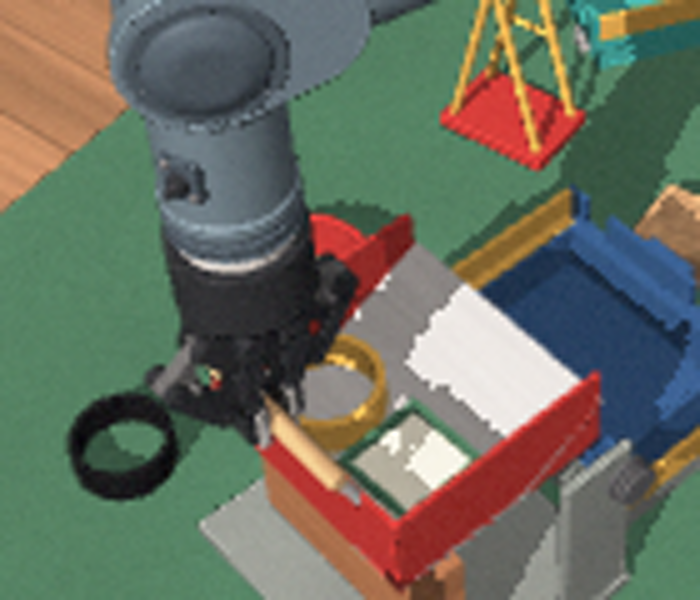

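```bash
python3 - <<'E'
import numpy as np
a0=np.arctan2(115,175); r=np.hypot(115,175)/10
for i in range(15):
    t=i*.1; p=lambda t:(r*np.cos(a0+t),r*np.sin(a0+t)); A,B=p(t),p(t+.1)
    print(round(t+.1,1),'tool y %.2f z %.2f'%(B[0]-A[0],-(B[1]-A[1])),'rel home y %.2f z %.2f'%(B[0]-p(0)[0],B[1]-p(0)[1]))
E
```

```text
0.1 tool y -1.24 z -1.69 rel home y -1.24 z 1.69
0.2 tool y -1.40 z -1.56 rel home y -2.63 z 3.25
0.3 tool y -1.55 z -1.41 rel home y -4.18 z 4.66
0.4 tool y -1.68 z -1.25 rel home y -5.86 z 5.91
0.5 tool y -1.80 z -1.08 rel home y -7.66 z 6.98
0.6 tool y -1.89 z -0.89 rel home y -9.55 z 7.87
0.7 tool y -1.97 z -0.70 rel home y -11.52 z 8.57
0.8 tool y -2.03 z -0.50 rel home y -13.56 z 9.07
0.9 tool y -2.07 z -0.29 rel home y -15.63 z 9.36
1.0 tool y -2.09 z -0.08 rel home y -17.72 z 9.44
1.1 tool y -2.09 z 0.13 rel home y -19.81 z 9.31
1.2 tool y -2.07 z 0.33 rel home y -21.88 z 8.98
1.3 tool y -2.02 z 0.54 rel home y -23.90 z 8.44
1.4 tool y -1.96 z 0.74 rel home y -25.86 z 7.70
1.5 tool y -1.88 z 0.93 rel home y -27.73 z 6.77
```

```bash
python3 -m crank '[[[0,0,0],[0,-0.6,-0.85],1],[[0,0,0],[0,-0.64,-0.84],1],[[0,0,0],[0,-1.4,-1.56],1],[[0,0,0],[0,-1.55,-1.41],1],[[0,0,0],[0,0,0],1]]'; python3 -c "
from h import *
goto((581,319.3,234),79)
crop(capture('side'),'pics/side13c.png',140,150,280,270,5)"
```

```text
time: 17.23
tool_pos: [573.9, 280.4, 281.6]
ee_rot: [0.301, 3.125, 0.009]
force: [3.6, 6.3, -3.9]
finger_gap: 11.9
pos [573.9 280.4 281.6] jaw deg 78.98 tool z [ 0.003  0.006 -1.   ] shift cm [0.06 3.92 4.78] q [ 0.11  0.45 -0.84  1.54  0.33  1.3   0.62] gap 11.9 F [ 3.6  6.3 -3.9] t 17.23
turn options about tool z rad [-0.     3.141 -3.142]
shift if turned first [0.05 3.92 4.78]
```

View pics/side13c.png

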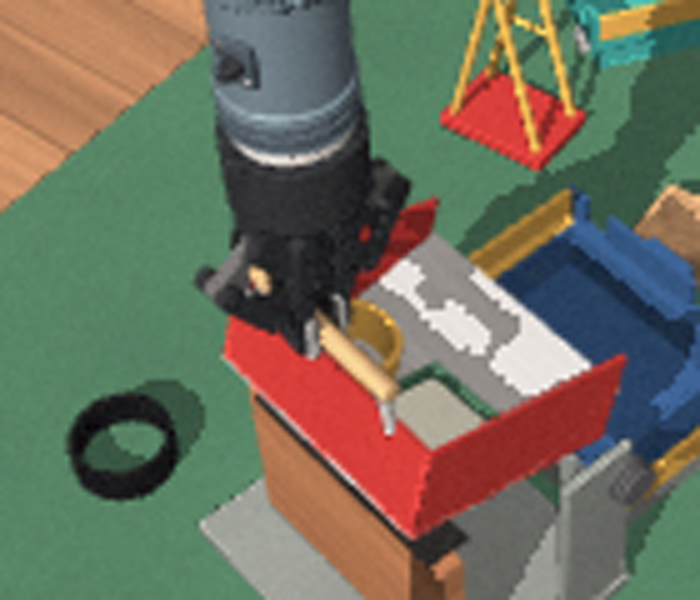

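```bash
python3 -m crank '[[[0,0,0],[0,-1.68,-1.25],1],[[0,0,0],[0,-1.8,-1.08],1],[[0,0,0],[0,-1.89,-0.89],1],[[0,0,0],[0,-1.97,-0.7],1],[[0,0,0],[0,-2.03,-0.5],1]]'; python3 -c "
from h import *
goto((581,319.3,234),79)
crop(capture('side'),'pics/side14c.png',140,150,280,270,5)"
```

```text
time: 17.9
tool_pos: [556.7, 194.4, 328.6]
ee_rot: [0.293, 3.121, 0.024]
force: [2.6, 10.5, 3.3]
finger_gap: 11.4
pos [556.7 194.4 328.6] jaw deg 79.29 tool z [ 0.008  0.014 -1.   ] shift cm [-0.02 12.57  9.66] q [ 0.31  0.3  -0.86  1.6   0.22  1.33  0.8 ] gap 11.4 F [ 2.6 10.5  3.3] t 17.9
turn options about tool z rad [ 0.005  3.147 -3.136]
shift if turned first [ 0.05 12.57  9.65]
```

View pics/side14c.png

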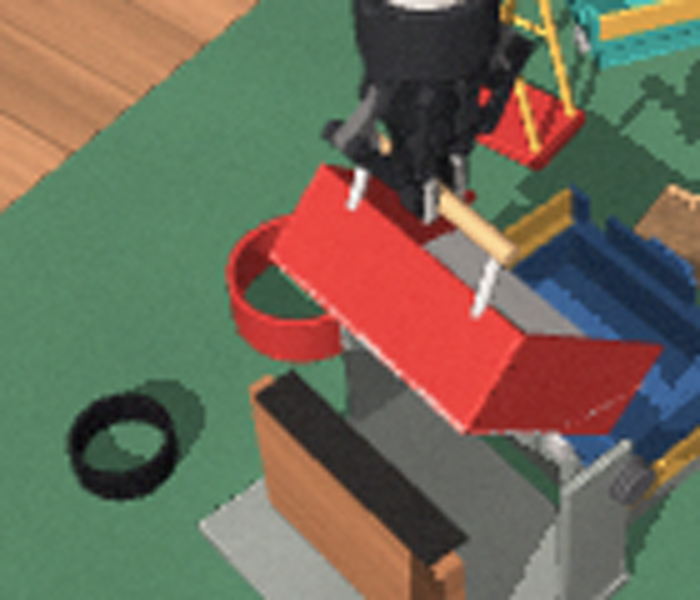

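```bash
python3 -m crank '[[[0,0,0],[0,-2.07,-0.29],1],[[0,0,0],[0,-2.09,-0.08],1],[[0,0,0],[0,-2.09,0.13],1],[[0,0,0],[0,-2.07,0.33],1],[[0,0,0],[0,0,0],1]]'; python3 -c "
from h import *
goto((581,319.3,234),79)
crop(capture('side'),'pics/side15c.png',180,130,320,250,5)
crop(capture('top'),'pics/top15c.png',180,140,340,260,5)"
```

```text
time: 18.58
tool_pos: [539.5, 108.6, 329.5]
ee_rot: [0.3, 3.125, 0.008]
force: [-6.3, 5.1, 17.5]
finger_gap: 11.2
pos [539.5 108.6 329.5] jaw deg 79.04 tool z [ 0.003  0.005 -1.   ] shift cm [-0.05 21.42  9.66] q [ 0.47  0.2  -0.84  1.69  0.15  1.32  0.98] gap 11.2 F [-6.3  5.1 17.5] t 18.57
turn options about tool z rad [ 1.000e-03  3.142e+00 -3.141e+00]
shift if turned first [-0.03 21.42  9.66]
```

View pics/side15c.png

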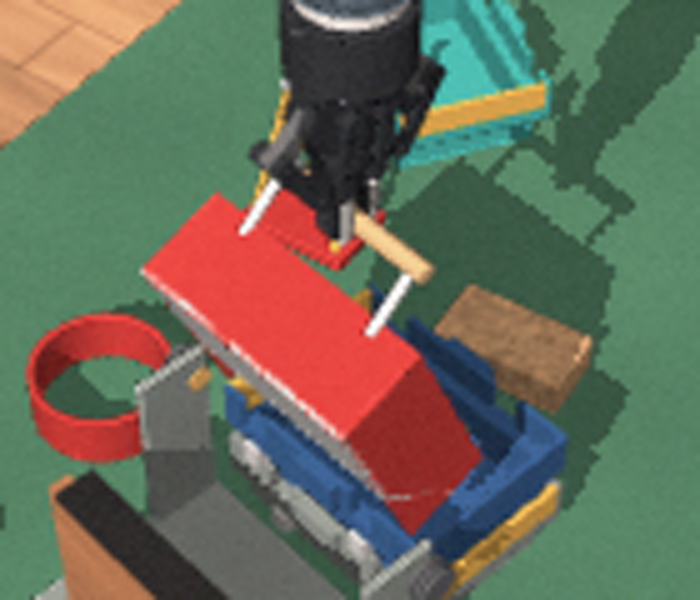

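View pics/top15c.png

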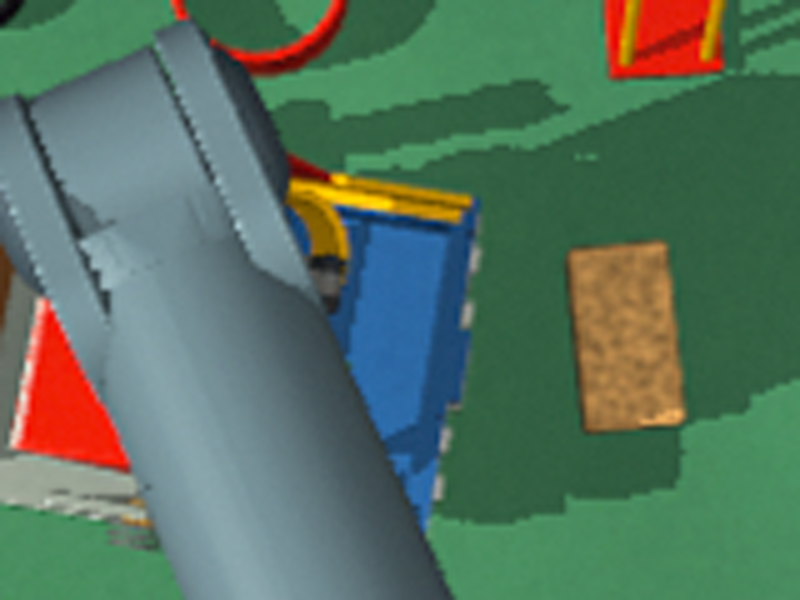

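```bash
python3 -m crank '[[[0,0,0],[0,-1.5,0.2],1],[[0,0,0],[0,-1.3,0.3],1],[[0,0,0],[0,0,0],1]]'; python3 -c "
from h import *
goto((581,319.3,234),79)
crop(capture('side'),'pics/side16c.png',180,130,320,250,5)
crop(capture('top'),'pics/top16c.png',180,140,340,260,5)"
```

```text
time: 19.05
tool_pos: [534.1, 82.0, 321.8]
ee_rot: [0.298, 3.127, 0.011]
force: [-2.6, 8.0, 8.5]
finger_gap: 11.4
pos [534.1  82.  321.8] jaw deg 79.11 tool z [ 0.001  0.007 -1.   ] shift cm [-0.12 24.13  8.95] q [ 0.52  0.18 -0.82  1.72  0.13  1.3   1.05] gap 11.4 F [-2.6  8.   8.5] t 19.05
turn options about tool z rad [ 2.000e-03  3.143e+00 -3.140e+00]
shift if turned first [-0.08 24.13  8.95]
```

View pics/side16c.png

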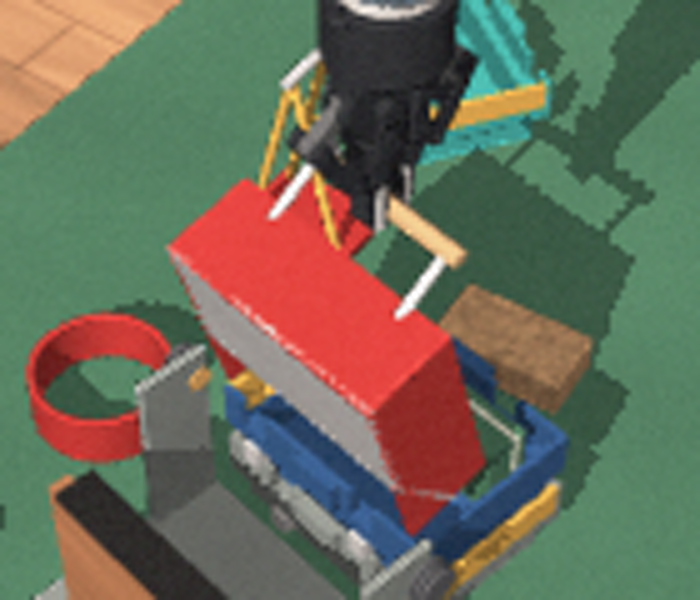

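View pics/top16c.png

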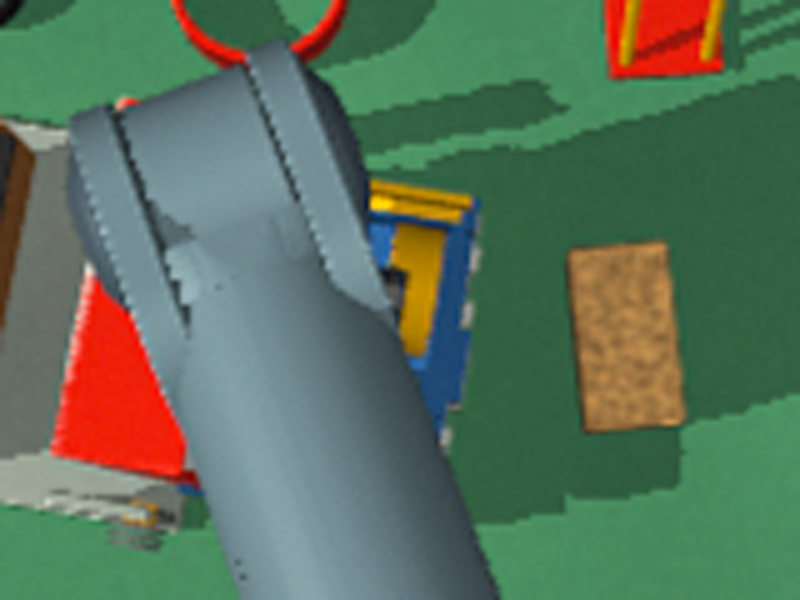

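```bash
python3 -m crank '[[[0,0,0],[0,-1.1,0.35],1],[[0,0,0],[0,-1.0,0.4],1],[[0,0,0],[0,0,0],1],[[0,0,0],[0,0,0],1],[[0,0,0],[0,0,0],1]]'; python3 -c "
from h import *
goto((581,319.3,234),79)
crop(capture('side'),'pics/side17c.png',180,130,320,250,5)
crop(capture('top'),'pics/top17c.png',180,140,340,260,5)"
```

```text
time: 19.77
tool_pos: [529.8, 60.6, 314.1]
ee_rot: [-0.297, -3.127, -0.006]
force: [-3.4, 4.9, 9.1]
finger_gap: 11.1
pos [529.8  60.6 314.1] jaw deg 79.15 tool z [-0.     0.004 -1.   ] shift cm [-0.17 26.34  8.1 ] q [ 0.55  0.17 -0.81  1.75  0.12  1.28  1.09] gap 11.1 F [-3.4  4.9  9.1] t 19.77
turn options about tool z rad [ 3.000e-03  3.144e+00 -3.139e+00]
shift if turned first [-0.1  26.35  8.1 ]
```

View pics/side17c.png

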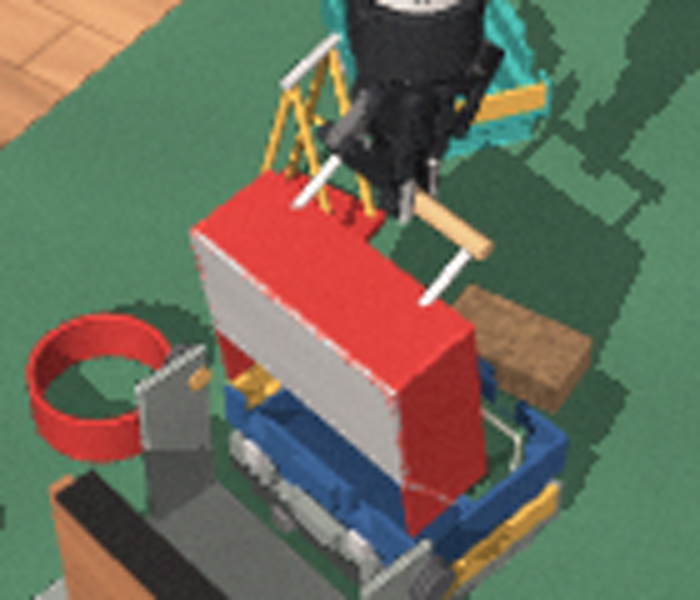

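View pics/top17c.png

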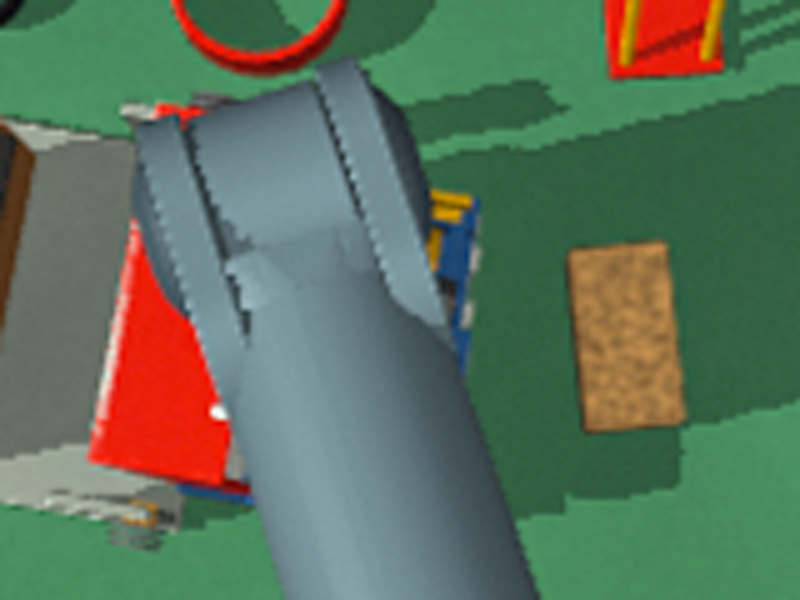

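```bash
python3 - <<'E'
import numpy as np
a0=np.arctan2(115,175); r=np.hypot(115,175)/10
p=lambda t:np.array((r*np.cos(a0+t),r*np.sin(a0+t)))
t=1.4
while t>0:
    n=max(t-.06,0); d=p(n)-p(t); print('%.2f y %.2f z %.2f   rel %s'%(n,d[0],-d[1],np.round(p(n)-p(0),2))); t=n
E
```

```text
1.34 y 1.17 z -0.47   rel [-24.69   8.17]
1.28 y 1.19 z -0.40   rel [-23.5    8.56]
1.22 y 1.21 z -0.32   rel [-22.29   8.89]
1.16 y 1.23 z -0.25   rel [-21.05   9.14]
1.10 y 1.24 z -0.18   rel [-19.81   9.31]
1.04 y 1.25 z -0.10   rel [-18.56   9.41]
0.98 y 1.26 z -0.03   rel [-17.3    9.44]
0.92 y 1.26 z 0.05   rel [-16.05   9.39]
0.86 y 1.25 z 0.12   rel [-14.8    9.27]
0.80 y 1.24 z 0.20   rel [-13.56   9.07]
0.74 y 1.23 z 0.27   rel [-12.33   8.79]
0.68 y 1.21 z 0.35   rel [-11.12   8.45]
0.62 y 1.18 z 0.42   rel [-9.94  8.03]
0.56 y 1.16 z 0.49   rel [-8.78  7.54]
0.50 y 1.13 z 0.56   rel [-7.66  6.98]
0.44 y 1.09 z 0.62   rel [-6.57  6.36]
0.38 y 1.05 z 0.69   rel [-5.51  5.67]
0.32 y 1.01 z 0.75   rel [-4.51  4.92]
0.26 y 0.96 z 0.81   rel [-3.54  4.11]
0.20 y 0.91 z 0.86   rel [-2.63  3.25]
0.14 y 0.86 z 0.92   rel [-1.78  2.33]
0.08 y 0.80 z 0.97   rel [-0.97  1.36]
0.02 y 0.74 z 1.01   rel [-0.23  0.35]
0.00 y 0.23 z 0.35   rel [0. 0.]
```

```bash
python3 -m crank '[[[0,0,0],[0,0.6,-0.2],1],[[0,0,0],[0,1.1,-0.4],1],[[0,0,0],[0,1.2,-0.37],1],[[0,0,0],[0,1.2,-0.3],1],[[0,0,0],[0,1.22,-0.24],1]]'; python3 -m crank '[[[0,0,0],[0,1.24,-0.18],1],[[0,0,0],[0,1.25,-0.1],1],[[0,0,0],[0,1.26,-0.03],1],[[0,0,0],[0,1.26,0.05],1],[[0,0,0],[0,0.9,0.08],1]]'; python3 -c "
from h import *
goto((581.8,319.5,234.5),79)
crop(capture('side'),'pics/side18c.png',180,130,320,250,5)
crop(capture('top'),'pics/top18c.png',180,140,340,260,5)"
```

```text
time: 20.5
tool_pos: [539.9, 111.1, 329.3]
ee_rot: [0.299, 3.127, 0.001]
force: [-3.4, 3.5, 8.8]
finger_gap: 11.4
time: 21.12
tool_pos: [551.6, 169.6, 329.6]
ee_rot: [0.298, 3.127, 0.004]
force: [-1.5, 3.9, 5.3]
finger_gap: 11.4
pos [551.6 169.6 329.6] jaw deg 79.13 tool z [ 0.001  0.002 -1.   ] shift cm [-0.13 15.26  9.54] q [ 0.35  0.28 -0.86  1.62  0.21  1.34  0.84] gap 11.4 F [-1.5  3.9  5.3] t 21.12
turn options about tool z rad [ 2.000e-03  3.144e+00 -3.139e+00]
shift if turned first [-0.1  15.26  9.54]
```

View pics/side18c.png

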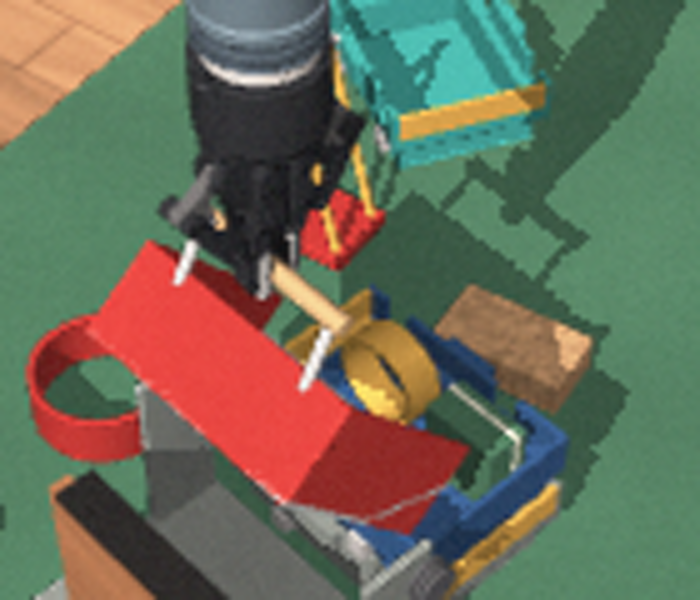

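View pics/top18c.png

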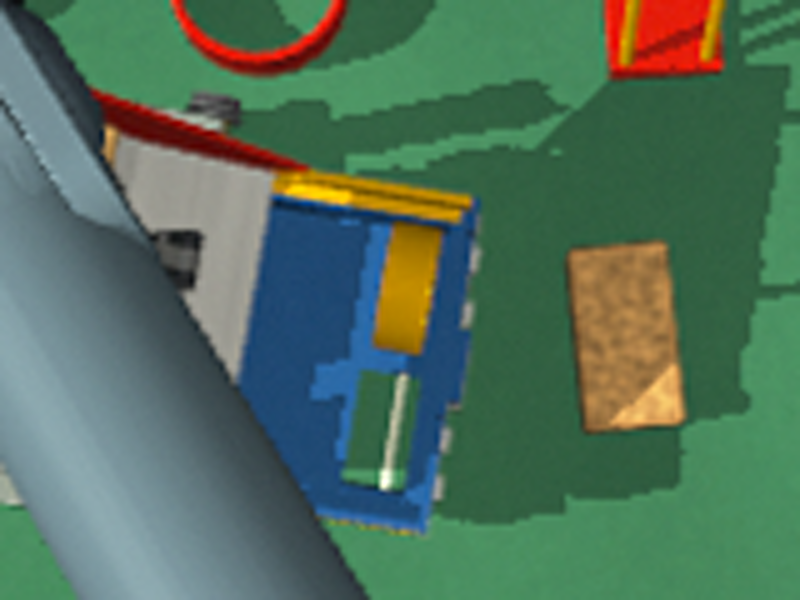

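```bash
python3 - <<'E'
from h import *
np.set_printoptions(precision=1,suppress=True)
u=lambda c,o,s:((c[0]+.5)/s-.5+o[0],(c[1]+.5)/s-.5+o[1])
a=np.radians(-11); ex=np.array([np.cos(a),np.sin(a)]); ey=np.array([-ex[1],ex[0]])
def show(n,s,t):
    p,e=tri(u(s,(180,130),5),u(t,(180,140),5)); d=p[:2]-[532,62]; print(n,p,e,'tote xy',d@ex,d@ey,'z rel',p[2]-87)
show('rim top',(390,338),(408,288))
show('tub edge far',(455,387),(405,378)); show('tub edge near',(522,440),(387,487))
for z in(110,120,130):
  for c in((388,222),(442,228),(422,353),(374,347)):
    p=plane("top",u(c,(180,140),5),z); d=p[:2]-[532,62]; print(z,d@ex,d@ey)
E
```

```text
rim top [563.3  19.5 133.3] 5.8863681821926725 tote xy 38.860651954916605 -35.76869278885996 z rel 46.28513626365543
tub edge far [511.6  21.2 119.7] 0.49021583685620607 tote xy -12.256690651162444 -43.98759565301791 z rel 32.66635419357738
tub edge near [450.9  32.6 118.4] 1.492393847573604 tote xy -74.0521131847787 -44.326271120898866 z rel 31.419136976318214
110 74.679415552644 -19.61275840509614
110 76.27513762699151 -50.387444733535084
110 4.229433983498202 -50.786062725368765
110 3.163655376978862 -23.561240242792085
120 73.20049897066625 -19.98869806605901
120 74.78422784870448 -50.53208668894896
120 3.2800083902832293 -50.92770873060733
120 2.2222400082607243 -23.907503734850625
130 71.72158238868847 -20.36463772702188
130 73.29331807041757 -50.67672864436284
130 2.330582797068365 -51.06935473584585
130 1.2808246395425908 -24.253767226909176
```

```bash
python3 -m crank '[[[0,0,0],[0,0.9,0.1],1],[[0,0,0],[0,1.24,0.2],1],[[0,0,0],[0,1.23,0.27],1],[[0,0,0],[0,1.21,0.35],1],[[0,0,0],[0,1.18,0.42],1]]'; python3 -m crank '[[[0,0,0],[0,1.16,0.49],1],[[0,0,0],[0,1.13,0.56],1],[[0,0,0],[0,1.09,0.62],1],[[0,0,0],[0,1.05,0.69],1],[[0,0,0],[0,0.5,0.36],1]]'; python3 -c "
from h import *
goto((581.8,319.5,234.5),79)"
```

```text
time: 21.85
tool_pos: [562.5, 224.0, 313.8]
ee_rot: [-0.301, -3.126, 0.0]
force: [-1.7, 3.7, 0.3]
finger_gap: 11.6
time: 22.48
tool_pos: [572.2, 272.0, 286.8]
ee_rot: [-0.302, -3.126, 0.0]
force: [-2.3, 2.4, -5.4]
finger_gap: 11.5
pos [572.2 272.  286.8] jaw deg 78.97 tool z [-0.001 -0.    -1.   ] shift cm [-0.04  4.85  5.23] q [ 0.13  0.44 -0.84  1.54  0.33  1.31  0.63] gap 11.5 F [-2.3  2.4 -5.4] t 22.48
turn options about tool z rad [-0.     3.141 -3.142]
shift if turned first [-0.04  4.85  5.23]
```

```bash
python3 -m crank '[[[0,0,0],[0,0.6,0.5],1],[[0,0,0],[0,0.9,0.8],1],[[0,0,0],[0,0.85,0.82],1],[[0,0,0],[0,0.75,0.8],1],[[0,0,0],[0,0.65,0.75],1]]'; python3 -c "
from h import *
goto((581.8,319.5,234.5),79)"
```

```text
time: 23.1
tool_pos: [579.6, 308.9, 250.8]
ee_rot: [0.302, 3.127, -0.0]
force: [-3.1, 3.4, -0.9]
finger_gap: 11.5
pos [579.6 308.9 250.8] jaw deg 78.98 tool z [ 0. -0. -1.] shift cm [-0.01  1.08  1.63] q [ 0.05  0.51 -0.82  1.53  0.38  1.27  0.55] gap 11.5 F [-3.1  3.4 -0.9] t 23.1
turn options about tool z rad [-0.     3.141 -3.142]
shift if turned first [-0.01  1.08  1.63]
```

```bash
python3 -m crank '[[[0,0,0],[0,0.5,0.7],1],[[0,0,0],[0,0.4,0.6],1],[[0,0,0],[0,0.2,0.3],1],[[0,0,0],[0,0,0.1],1],[[0,0,0],[0,0,0],1]]'; python3 -c "
from h import *
goto((581.8,319.5,234.5),79)
crop(capture('side'),'pics/side19c.png',140,150,280,270,5)"
```

```text
time: 23.72
tool_pos: [581.8, 319.3, 236.6]
ee_rot: [0.303, 3.126, -0.0]
force: [-4.2, 1.6, 5.9]
finger_gap: 11.7
pos [581.8 319.3 236.6] jaw deg 78.94 tool z [ 0.001 -0.    -1.   ] shift cm [0.01 0.02 0.21] q [ 0.02  0.53 -0.82  1.52  0.4   1.26  0.53] gap 11.7 F [-4.2  1.6  5.9] t 23.73
turn options about tool z rad [-1.000e-03  3.141e+00 -3.143e+00]
shift if turned first [0.01 0.02 0.21]
```

View pics/side19c.png

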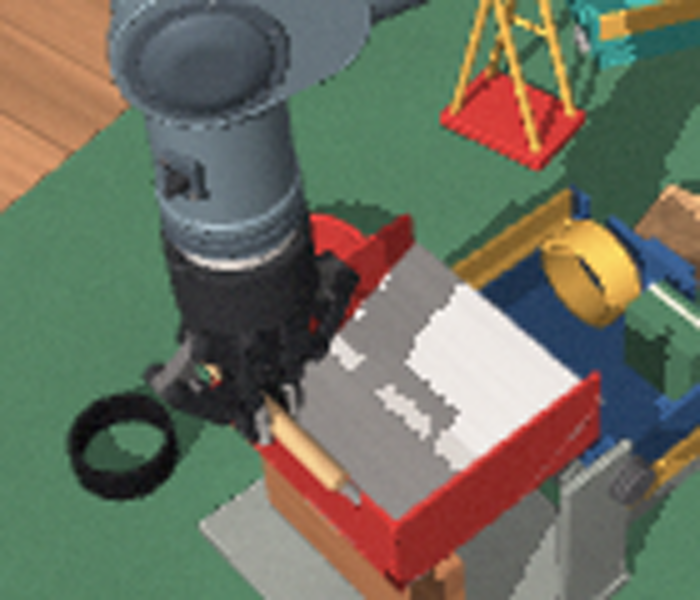

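```bash
python3 -m crank '[[[0,0,0],[0,0,0.15],1],[[0,0,0],[0,0,0.1],1],[[0,0,0],[0,0,0],1]]'; python3 -c "
from h import *
goto((581.8,319.5,234.5),79)
a=capture('side');crop(a,'pics/side20c.png',140,150,280,270,5)
b=cv2.imread('pics/side12c.png')[:,:,::-1];c=cv2.imread('pics/side20c.png')[:,:,::-1]
d=np.abs(b[380:600,260:450].astype(int)-c[380:600,260:450]).max(2);print((d[:,:]>60).sum(1)[::10],(d>60).mean())"
```

```text
time: 24.15
tool_pos: [581.9, 319.6, 236.0]
ee_rot: [0.303, 3.125, 0.0]
force: [-5.8, 1.0, 10.2]
finger_gap: 11.6
pos [581.9 319.6 236. ] jaw deg 78.94 tool z [ 0.002  0.    -1.   ] shift cm [ 0.01 -0.02  0.15] q [ 0.02  0.53 -0.82  1.52  0.4   1.26  0.53] gap 11.6 F [-5.8  1.  10.2] t 24.15
turn options about tool z rad [-1.000e-03  3.141e+00 -3.143e+00]
shift if turned first [ 0.01 -0.02  0.15]
[18 33 33 55 88 94 96 62 49 55 37 14 13 12  0  0  0  0  0  0  0  0] 0.15892344497607655
```

```bash
python3 -m crank '[[[0,0,0],[0,0,-0.1],-1],[[0,0,0],[0,0,0],-1],[[0,0,0],[0,0,0],-1],[[0,0,0],[0,0,0],-1],[[0,0,0],[0,0,0],-1]]'; python3 -m crank '[[[0,0,0],[0,0,-1],-1],[[0,0,0],[0,0,-3],-1],[[0,0,0],[0,0,-4],-1],[[0,0,0],[0,0,-4],-1],[[0,0,0],[0,0,-2],-1]]'; python3 -m crank '[[[0,0,0],[-2,3,0],-1],[[0,0,0],[-3,4,0],-1],[[0,0,0],[-3,4,0],-1],[[0,0,0],[-2,3,0],-1],[[0,0,0],[0,0,0],-1]]';python3 -c "
from h import *
goto((581.8,319.5,234.5),79)
for n in('top','side'):
    a=capture(n);cv2.imwrite(f'pics/{n}21.png',a[:,:,::-1])
    crop(a,f'pics/{n}21c.png',*((130,140,290,260,5) if n=='top' else (170,150,310,270,5)))"
```

```text
time: 24.82
tool_pos: [581.7, 318.9, 232.5]
ee_rot: [-0.302, -3.127, 0.0]
force: [-0.3, -0.1, 0.8]
finger_gap: 85.2
time: 25.45
tool_pos: [582.1, 320.2, 376.5]
ee_rot: [0.301, 3.123, 0.005]
force: [-0.7, 0.5, -0.2]
finger_gap: 85.4
time: 26.08
tool_pos: [706.2, 440.0, 367.7]
ee_rot: [-0.298, -3.122, 0.003]
force: [0.4, 0.8, -0.2]
finger_gap: 85.4
pos [706.2 440.  367.7] jaw deg 79.1 tool z [-0.006 -0.001 -1.   ] shift cm [  9.86 -14.15  13.41] q [-0.31  0.81 -0.75  0.77  0.52  1.7   0.57] gap 85.4 F [ 0.4  0.8 -0.2] t 26.07
turn options about tool z rad [ 2.000e-03  3.143e+00 -3.140e+00]
shift if turned first [  9.84 -14.16  13.41]
```

View pics/side21c.png

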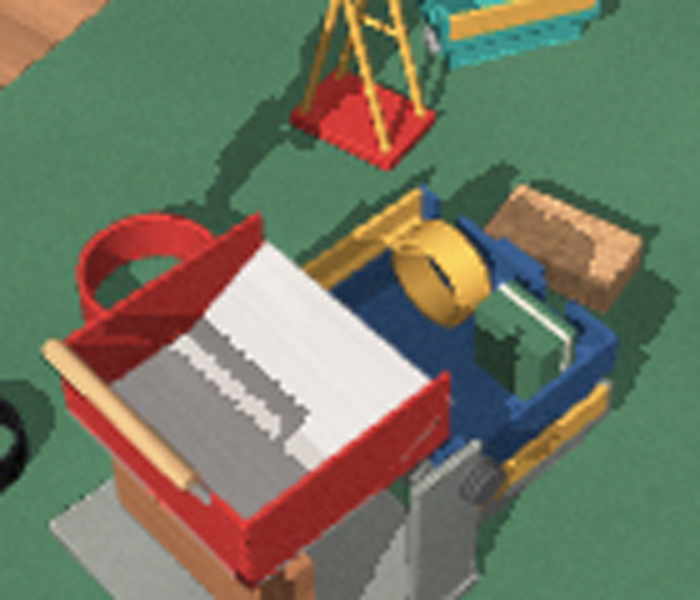

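View pics/top21c.png

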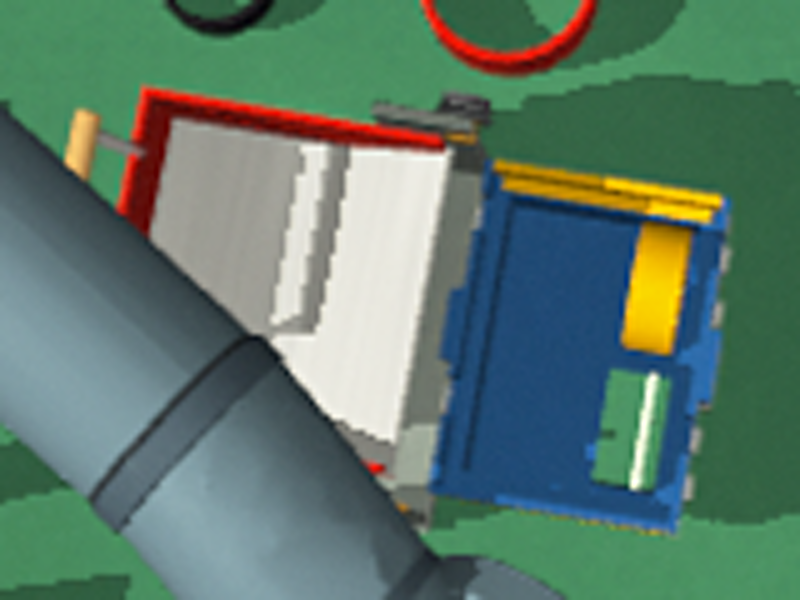

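View pics/top21.png

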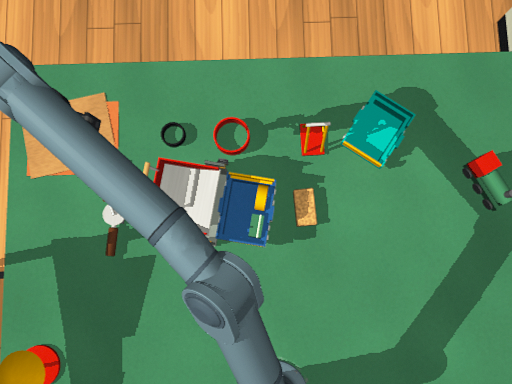

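```bash
python3 -m crank '[[[0,0,0],[0,0,0],-1],[[0,0,0],[0,0,0],-1],[[0,0,0],[0,0,0],-1],[[0,0,0],[0,0,0],-1],[[0,0,0],[0,0,0],-1]]'; python3 -c "
from h import *
a=capture('top')[:,:,::-1];b=cv2.imread('pics/top21.png')
d=np.abs(a[160:260,215:290].astype(int)-b[160:260,215:290]).max(2);print('changed px in tote area',(d>40).sum(), np.abs(observe()['joint_vel']).max())
print(sign_off())"
```

```text
time: 26.8
tool_pos: [706.6, 437.2, 372.9]
ee_rot: [0.302, 3.127, -0.0]
force: [0.8, -1.3, 0.2]
finger_gap: 85.4
changed px in tote area 14 0.002821258839185907
the job is handed in; nothing more can be done
None
```

The job is done and handed in at about 27 s of the 72 s allowed; `sign_off()` gave no verdict.

**What I did**
- I picked the blue tote up by its near-side grip block, turned it about 101° and stood it on the grey tote with the yellow ends opposite.
- I tipped the bin by its handle to about 1.4 rad, until both tin parts were in the tote.
- I guided the bin back at about 0.5 rad/s onto its stop, let go and moved clear.

**Last checks**
- **Stack:** the centre measured within about 2 mm of the grey tote's and the yaw within about 0.5°. First contact came at the height expected for standing on the lugs. The two rim corners I triangulated came out at 118 and 114 mm against a nominal 120; I put that down to camera noise, as nested would be 102 mm.
- **Parts:** both stand on edge inside the tote. The rim's top is 133 mm above the table and the tub's is 119 mm, so both centres are below the tote's rim.
- **Bin:** the handle end and bin corners sit at the same pixels as at the start. Pressing further raised the force to 10 N without moving it. I have no direct reading of the bin joint.
- **Rest of the table:** the bystanders I could see (ferris base, cork block, large red rim) show no movement; the drill was partly hidden by the arm in the last picture. The tote area barely changed between the last two pictures, and the arm was still with no contact.

**Small disagreements:** while closing, the first grip reading stuck at 18.8 mm and dropped to 10.7 mm on lifting. While tipping, the handle pushed on the tool with up to 17.5 N, because my arc was a few millimetres off.

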